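Stand the snack boards in the dryer rack

ROBOT

A 6-joint arm with a two-finger parallel gripper is mounted at the origin on the work surface. World frame = base frame: x ahead of the robot, y to its left, z up, the work surface at z = 0. Lengths are in m, angles in rad, forces in N, time in s.
With the tool pointing down it reaches from about 0.25 to 0.725 m from the base axis. Payload 4 kg.
Tool frame: the origin (TCP) lies at the very end of the fingers, on their centre line; the grasp point (between the pads) lies 19 mm behind it; z points along the fingers, y is the line along which they close (so a half turn about z gives the same grasp; the last joint's range is limited). The gripper opens to 85 mm and grips with 20 to 120 N. Pads are 22 mm wide; open, the fingers measure 114 mm over their backs; the gripper's body (76 mm by 85 mm) begins 54 mm behind the grasp point. The pads swing forward as they close: fully open they stand 13 mm farther back than shut.
Start: joints at [-1.306, 0.241, 0.005, 1.335, 0, 1.571], TCP at [0.131, -0.483, 0.231] pointing down, gripper open.
Joint ranges: [-2.72, 2.72], [-1.05, 1.87], [-1.09, 1.28], [-1.99, 2.15], [-1.42, 1.44], [-3.14, 3.14]. Speed limits (rad/s): [2.79, 2.79, 3.14, 3.14, 3.14, 3.14].

INTERFACE

Orientations are given as a unit quaternion [x, y, z, w].
In Python, from workcell import bot, vision, workorder gives the robot as it stands.
- The arm moves only by the shell command python3 -m creep 'ROWS' [OPENING]. ROWS is JSON, a list of rows, each a list of 2 entries, a list of its own where there are three numbers: the shift along the tool's x, y, z in mm, then the turn, a rotation vector about the tool's x, y, z in rad. In form: [[[dx, dy, dz], [wx, wy, wz]], ...]. A call has 1 to 12 rows; each row shifts and turns the commanded pose from where the row before left it, along the tool's axes as they then stand; what a row does not reach is not made up. A row lasts 1/8 s, in which the tool goes at most 62.5 mm and 10.7 degrees, less where a joint would pass 70% of its speed; a pose out of reach is approached as far as the arm can. A call is refused whole if a number of a shift passes 62.5 or a number of a turn 0.188, either way. A call with a gripper value outside its range is refused whole. OPENING is the finger opening in mm, from 0 to 85.4, set as the call begins (- or left out, the last holds). The fingers move at their own pace and stop on an object; the grip force is fixed at half the most. Time passes only in rows, so rows that do not move let the fingers close. It gives the time, the measured TCP pose, the force, the opening and the grip force at its end, in the units of the state.
- bot.get_obs(): the state, without advancing time (a new reading comes with each control period).
- vision.camera(name): name is "scene" or "top"; returns a dict with "image" (420x560x3 uint8, blue, green, red), "z_map" (420x560 float32, m along the optical axis (not along the pixel's ray), 0 where there is no reading), "K" (3x3 intrinsics, pixels), "rvec" (rotation vector, rad) and "tvec" (3), from world to camera coordinates, as OpenCV has them. Camera axes: x right, y down, z forward; pixel columns grow to the right and rows downward; lengths in m; the calibration is good to about 2 mm. A picture is of the moment at which its call begins.
- workorder.job_done(): hands the job in; it is judged then, once.
Trained networks look in a picture, given as the dict that the camera call returned (one of the last four; its "shot" number tells which), for a name from the list of things; names that differ only in an ending like _2 or _b are one class to them, and where a whole thing is asked for, a point or a joint stands for the part that bears it (a point fixed in the world has none). Each returns a list of dicts, best first, with "score" (0 to 1); they miss things now and then, are a little off and sometimes report something else, mostly with a low value. They report only what shows in the picture. A call takes as long as a camera call. They do not tell look-alikes from the thing itself.
- vision.spot_in(picture, query): "position" ([column, row] in pixels, amid what is visible of it).
- vision.place_of(picture, query): "position" ([column, row] in pixels: a listed point, or the origin of a listed thing).
The state is a dict: "clock": time; "joint_pos": joint angles; "joint_vel": joint speeds; "tau": joint torques, N m; "eef_pos": TCP position; "tool_rot": TCP orientation; "ft_force": force on the tool from outside, world axes, zero at the start; "ft_torque": the same for the moment, N m; "grip_width": finger opening in m; "grasp_force": force on a finger pad.
Only numpy, scipy, OpenCV 4.12 (cv2) and the standard library are available. Lean on these libraries where they do the work, as an engineer would, in place of code of your own. Each camera call takes 0.05 s, during which the arm holds its last target. There are 200 camera calls.

TASK

First switch the warm-air dryer off with its dial. Then stand every wooden snack board on end in the dryer's wire rack, each in a slot of its own, right down on the deck, centred across the rack and let go. With all of them in, set the dial to the two-dot mark; leave the coaster and the other things on the cabinet where they are.

Things in the scene. Friction and masses are not known exactly. Their poses are not given: they have to be found in the camera images.
- dryer: White fixed warm-air dryer, box 200 (x) x 320 (y) x 50 mm; origin centre of underside; x away from the robot at yaw 0. On its top (deck, 50 mm up) a rack 42 mm high: 6 pairs of upright round-topped wires, 8 mm thick, at x = -80 to 80 every 32 mm, y = 55 and 95 mm: 5 slots 24 mm clear. Outside them a level side wire, 6 mm thick, along x at y = 33 and 117, top 42 mm up: 78 mm clear between.
- slot1 (a point): Middle of slot 1 of the rack, on the deck (50 mm above the cabinet top), the slot nearest the robot. Axes as the dryer's; a board stands here with its 66 mm width along y, its thickness along x; over the side wires fingers can hold it.
- slot2 (a point): Middle of slot 2 of the rack, on the deck (50 mm above the cabinet top). Axes as the dryer's; a board stands here with its 66 mm width along y, its thickness along x; over the side wires fingers can hold it.
- slot3 (a point): Middle of slot 3 of the rack, on the deck (50 mm above the cabinet top). Axes as the dryer's; a board stands here with its 66 mm width along y, its thickness along x; over the side wires fingers can hold it.
- slot4 (a point): Middle of slot 4 of the rack, on the deck (50 mm above the cabinet top). Axes as the dryer's; a board stands here with its 66 mm width along y, its thickness along x; over the side wires fingers can hold it.
- slot5 (a point): Middle of slot 5 of the rack, on the deck (50 mm above the cabinet top), the farthest slot. Axes as the dryer's; a board stands here with its 66 mm width along y, its thickness along x; over the side wires fingers can hold it.
- board1_mid (a point): Centre of a small wooden snack board, plain rectangular, 110 (x) x 66 (y) x 14 mm (z), loose, 50 to 110 g, the two ends and the two faces alike. It starts lying flat on the cabinet top, its centre 7 mm up. Standing on end in a slot its centre is 55 mm above the deck. May be absent.
- board2_mid (a point): Centre of a small wooden snack board, plain rectangular, 110 (x) x 66 (y) x 14 mm (z), loose, 50 to 110 g, the two ends and the two faces alike. It starts lying flat on the cabinet top, its centre 7 mm up. Standing on end in a slot its centre is 55 mm above the deck. May be absent.
- board3_mid (a point): Centre of a small wooden snack board, plain rectangular, 110 (x) x 66 (y) x 14 mm (z), loose, 50 to 110 g, the two ends and the two faces alike. It starts lying flat on the cabinet top, its centre 7 mm up. Standing on end in a slot its centre is 55 mm above the deck. May be absent.
- board4_mid (a point): Centre of a small wooden snack board, plain rectangular, 110 (x) x 66 (y) x 14 mm (z), loose, 50 to 110 g, the two ends and the two faces alike. It starts lying flat on the cabinet top, its centre 7 mm up. Standing on end in a slot its centre is 55 mm above the deck. May be absent.
- dial (a joint): Angle in rad of the black selector dial on the dryer's deck. 0 = off (the end stop, mark: a short bar); it grows clockwise seen from above; 0.7 = one dot, 1.4 = two dots, 2.1 = three dots; 2.4 is the other stop. Moderate friction (0.05 N m), it stays where it is left.
- dial_grip (a point): On the dial's axis, at the height to grip it (37 mm above the deck). The dial has an upright bar grip 42 mm long, 14 mm thick, its top 44 mm above the deck, on a disc whose top is 14 mm up; the bar lies along this frame's x, with a white line on the pointing half, which points along this frame's -x; at 0 the pointer faces the dryer's -x, and the marks lie round it on the deck at a radius of 44 mm.
- coaster: Round cork coaster, 84 mm across, 6 mm thick, lying among the boards; origin at the centre of its underside. A loose bystander: leave it alone.
- kettle: Glass electric kettle, 150 mm across, 210 mm high, handle at its -x; origin at the centre of its underside. A loose bystander: leave it alone.
- teapot: White porcelain teapot, 132 mm across, 116 mm high, spout at +x; origin at the centre of its underside. A loose bystander: leave it alone.
- tub: Clear plastic tub with a lid, 128 x 168 x 82 mm; origin at the centre of its underside. A loose bystander: leave it alone.
- bowl1: Wooden bowl, 120 mm across, 45 mm high; origin at the centre of its underside. A loose bystander: leave it alone.
- bowl2: Wooden bowl, 110 mm across, 42 mm high; origin at the centre of its underside. A loose bystander: leave it alone.
- spoon: Spoon, 140 mm long, lying on the cabinet top; origin at the centre of its underside. A loose bystander: leave it alone.
There are look-alikes about, which are no part of the job. Leave any turquoise look-alike of the part that bears board3_mid alone.

How it is judged:
By the outcome, as a careful person would: the job done as asked, in the order asked, and still so for the second after the job is handed in, with the robot touching nothing.
Of board1, board2, board3, board4 only 3 to 4 are there at a start; the rules pass over those that are not, and their reading is None.
At some moment in a run one of board1, board2, board3, board4 may be knocked a few centimetres aside while the robot is not near it.
It also fails if it takes over 210 s, if anything falls off the work surface, if the arm or the gripper's body presses on something with over 40 N, if the wrist force passes 120 N, or if a joint passes its speed limit or range.

## Working session

There is one attempt and no reset: what is moved stays moved. The work goes in short steps, Python scripts to look and compute and a shell command to move; the robot and the scene stay as the last step left them, time stands still between calls to the robot, and variables do not carry over. Pictures are saved under pics/ and viewed, at most 14 in all, crops included, and the job is handed in when it is done.

```bash
mkdir -p pics; ls; cat > h.py <<'E'
import numpy as np,cv2
from workcell import bot,vision,workorder
from scipy.spatial.transform import Rotation as R
def pix2w(p,uv,z=None):
    K=p["K"];Rm=cv2.Rodrigues(np.array(p["rvec"],float))[0];t=np.array(p["tvec"],float).ravel()
    d=np.linalg.inv(K)@np.array([uv[0],uv[1],1.]); c=-Rm.T@t; dw=Rm.T@d
    if z is None:
        s=p["z_map"][int(round(uv[1])),int(round(uv[0]))]
    else: s=(z-c[2])/dw[2]
    return c+s*dw
def w2pix(p,X):
    return cv2.projectPoints(np.array([X],float),np.array(p["rvec"],float),np.array(p["tvec"],float),np.array(p["K"],float),None)[0].ravel()
def cloud(p):
    z=p["z_map"];v,u=np.mgrid[:z.shape[0],:z.shape[1]]
    P=np.stack([u,v,np.ones_like(u)],-1)@np.linalg.inv(p["K"]).T*z[...,None]
    Rm=cv2.Rodrigues(np.array(p["rvec"],float))[0]
    return (P-np.array(p["tvec"],float).ravel())@Rm
def st():
    o=bot.get_obs();print(o["clock"],np.round(o["eef_pos"],4),np.round(R.from_quat(o["tool_rot"]).as_matrix(),3).tolist(),np.round(o["joint_pos"],3),np.round(o["ft_force"],1),o["grip_width"],o["grasp_force"])
E
python3 - <<'E'
from h import *
st()
for n in("scene","top"):
    p=vision.camera(n);cv2.imwrite(f"pics/{n}0.png",p["image"])
    print(n,p["K"].tolist(),p["rvec"],p["tvec"])
    for q,z in(("dryer",0),("slot1",.05),("slot5",.05),("dial_grip",.087),("board1_mid",.007),("coaster",0)):
        for r in vision.place_of(p,q)[:6]:
            print(q,round(r["score"],2),np.round(r["position"]),np.round(pix2w(p,r["position"],z),3))
E
```

```text
pics
0.0 [ 0.1307 -0.482   0.2304] [[0.965, 0.262, -0.001], [0.262, -0.965, 0.002], [0.0, -0.002, -1.0]] [-1.306  0.241  0.004  1.335  0.     1.571] [-0.2  0.2  0.5] 0.08544771517009238 0.0
scene [[490.882140996591, 0.0, 273.5876420253426], [0.0, 490.882140996591, 212.39243373286172], [0.0, 0.0, 1.0]] [ 1.54177918  2.31265586 -0.61712912] [ 0.2134084  -0.41566068  1.75347811]
dryer 0.78 [213. 199.] [ 0.554 -0.207  0.   ]
slot1 0.74 [412. 199.] [0.348 0.364 0.05 ]
slot1 0.73 [220. 216.] [ 0.627 -0.141  0.05 ]
slot1 0.69 [242. 190.] [ 0.517 -0.12   0.05 ]
slot1 0.6 [226. 207.] [ 0.592 -0.138  0.05 ]
slot1 0.57 [240. 198.] [ 0.545 -0.115  0.05 ]
slot1 0.55 [231. 200.] [ 0.564 -0.137  0.05 ]
slot5 0.74 [412. 199.] [0.348 0.364 0.05 ]
slot5 0.73 [220. 216.] [ 0.627 -0.141  0.05 ]
slot5 0.69 [242. 190.] [ 0.517 -0.12   0.05 ]
slot5 0.6 [226. 207.] [ 0.592 -0.138  0.05 ]
slot5 0.57 [240. 198.] [ 0.545 -0.115  0.05 ]
slot5 0.55 [231. 200.] [ 0.564 -0.137  0.05 ]
dial_grip 0.76 [186. 161.] [ 0.51  -0.31   0.087]
board1_mid 0.73 [320. 205.] [0.45  0.11  0.007]
board1_mid 0.25 [193. 161.] [ 0.4
[... 383 characters left out ...]
.114  0.05 ]
slot1 0.97 [334. 199.] [ 0.591 -0.141  0.05 ]
slot1 0.81 [331. 218.] [ 0.534 -0.131  0.05 ]
slot1 0.72 [336. 184.] [ 0.634 -0.146  0.05 ]
slot1 0.59 [330. 207.] [ 0.566 -0.128  0.05 ]
slot1 0.44 [140. 235.] [0.482 0.423 0.05 ]
slot5 0.98 [325. 228.] [ 0.506 -0.114  0.05 ]
slot5 0.97 [334. 199.] [ 0.591 -0.141  0.05 ]
slot5 0.81 [331. 218.] [ 0.534 -0.131  0.05 ]
slot5 0.72 [336. 184.] [ 0.634 -0.146  0.05 ]
slot5 0.59 [330. 207.] [ 0.566 -0.128  0.05 ]
slot5 0.44 [140. 235.] [0.482 0.423 0.05 ]
dial_grip 0.48 [392. 227.] [ 0.508 -0.298  0.087]
board1_mid 0.87 [251. 245.] [0.455 0.103 0.007]
coaster 0.65 [253. 198.] [0.596 0.099 0.   ]
coaster 0.43 [161. 288.] [0.326 0.371 0.   ]
```

View pics/top0.png

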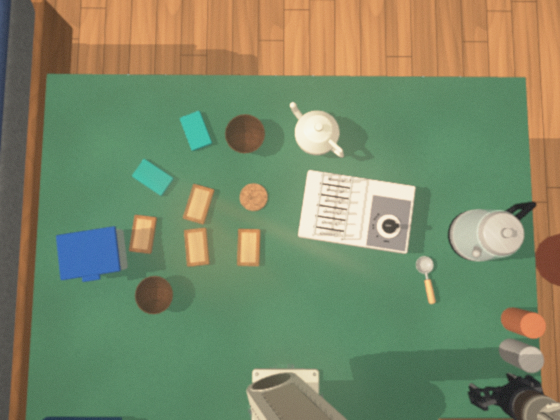

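View pics/scene0.png

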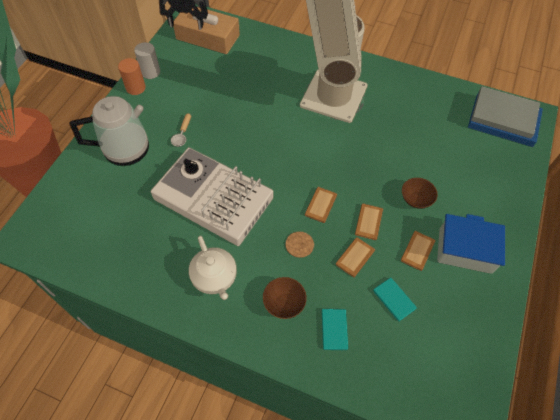

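Top view: four wooden boards at (143,234), (199,204), (197,247) and (249,247). The two turquoise ones at (152,177) and (196,131) are look-alikes, and neither is wooden. The dryer is at (356,213) with its rack on the left and the dial at (388,226). The coaster is at (253,198). Next I measure, with one enlarged crop.

```bash
cat >> h.py <<'E'
def boards(p,zt=.014):
    h=cv2.cvtColor(p["image"],cv2.COLOR_BGR2HSV)
    m=((h[...,0]<28)&(h[...,1]>60)&(h[...,2]>110)).astype(np.uint8)
    m[:150]=0;m[:, :60]=0;m[275:]=0;m[:,300:]=0
    n,l,s,c=cv2.connectedComponentsWithStats(m)
    out=[]
    for i in range(1,n):
        if s[i,4]<200: continue
        cs,_=cv2.findContours((l==i).astype(np.uint8),cv2.RETR_EXTERNAL,cv2.CHAIN_APPROX_NONE)
        W=np.array([pix2w(p,q,zt)[:2] for q in cs[0][:,0].astype(float)],np.float32)*1000
        r=cv2.minAreaRect(W); b=cv2.boxPoints(r); e=b[1]-b[0];f=b[2]-b[1]
        L=e if np.hypot(*e)>np.hypot(*f) else f
        if L[0]<0:L=-L
        out.append((np.round(c[i]),np.round(r[0],1),np.round(r[1]),round(float(np.degrees(np.arctan2(L[1],L[0]))),1)))
    return out
E
python3 - <<'E'
from h import *
p=vision.camera("top")
for b in boards(p):print(*b)
P=cloud(p);
Z=P[...,2];m=((Z>.04)&(Z<.058)&(P[...,0]>.42)&(P[...,0]<.72)&(P[...,1]<0)&(P[...,1]>-.42)).astype(np.uint8)
h=p["image"]
r=cv2.minAreaRect((P[m>0][:,:2]*1000).astype(np.float32));print("deck",r,cv2.boxPoints(r).tolist())
D=P[(Z>.085)&(Z<.1)&(P[...,1]<-.22)&(P[...,1]>-.38)&(P[...,0]>.42)&(P[...,0]<.6)]
print("bar",len(D),D.mean(0) if len(D) else 0)
if len(D)>4: print(cv2.minAreaRect((D[:,:2]*1000).astype(np.float32)))
a=cv2.resize(p["image"][165:260,295:420],None,fx=4.5,fy=4.5,interpolation=cv2.INTER_CUBIC)
q=vision.camera("scene");b=cv2.resize(q["image"][140:250,145:280],None,fx=3,fy=3,interpolation=cv2.INTER_CUBIC)
c=np.zeros((600,800,3),np.uint8);a=cv2.resize(a,(395,300));c[:300,:395]=a;c[:330,395:800]=b
d=cv2.resize(p["image"][160:280,120:280],None,fx=2.2,fy=2.2);c[330:594,:352]=d
cv2.imwrite("pics/crop1.png",c)
E
```

```text
[253. 197.] [600.2  98.3] [81. 83.] -44.4
[198. 204.] [578.4 263.1] [ 69. 112.] -15.8
[142. 234.] [487.4 426.9] [ 69. 111.] -6.8
[196. 247.] [450.  265.4] [112.  69.] 6.6
[248. 247.] [449.8 110.8] [107.  68.] 0.3
deck ((582.8063354492188, -209.96470642089844), (320.1282653808594, 253.27362060546875), 81.32819366455078) [[433.483642578125, -349.1054382324219], [683.8619384765625, -387.2926025390625], [732.1290283203125, -70.823974609375], [481.750732421875, -32.636810302734375]]
bar 75 [ 0.51241266 -0.2940983   0.0946504 ]
((512.4639892578125, -294.3719177246094), (40.5277214050293, 11.777284622192383), 89.96295166015625)
```

View pics/crop1.png

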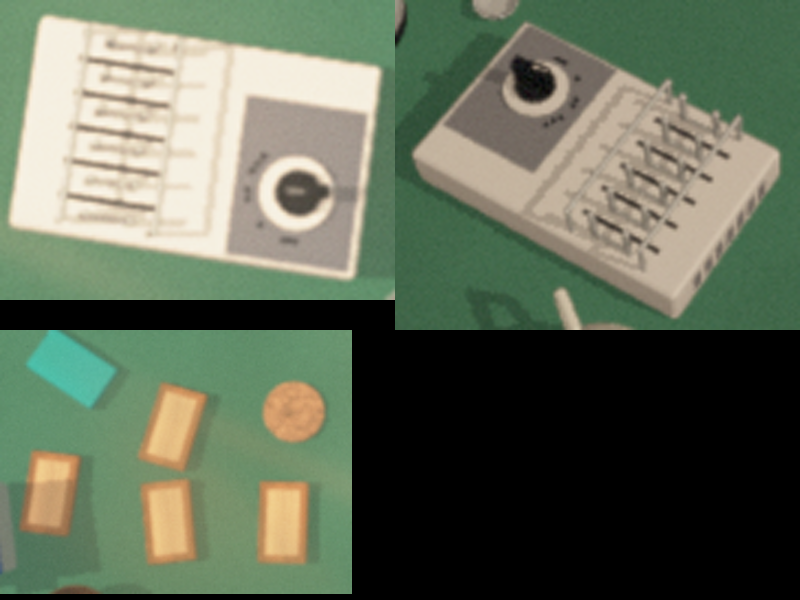

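The pointer line lies on the bar's left half, so the dial stands at about two dots (≈1.4). I move above the dial and refine the dryer pose.

```bash
python3 -m creep '[[[30,-6,0],[0,0,0]],[[50,-10,0],[0,0,0]],[[55,-11,0],[0,0,0]],[[55,-11,5],[0,0,0]],[[55,-11,5],[0,0,0]],[[55,-11,5],[0,0,0]],[[55,-11,5],[0,0,0]],[[42,-7,5],[0,0,0]],[[20,-4,0],[0,0,0]],[[0,0,0],[0,0,0.15]],[[0,0,0],[0,0,0.15]],[[0,0,0],[0,0,0]]]'
python3 - <<'E'
from h import *
st()
p=vision.camera("top")
# dryer: fit deck template by depth in dryer area from both cams; use colour: not green
for n in("top","scene"):
    p=vision.camera(n);h=cv2.cvtColor(p["image"],cv2.COLOR_BGR2HSV);P=cloud(p)
    m=(h[...,1]<90)&(P[...,0]>.4)&(P[...,0]<.72)&(P[...,1]<.0)&(P[...,1]>-.42)&(P[...,2]>.035)&(P[...,2]<.06)
    Q=P[m][:,:2]
    from scipy.optimize import minimize
    best=None
    for a in np.radians(np.arange(-14,0,.5)):
        U=Q@np.array([[np.cos(a),-np.sin(a)],[np.sin(a),np.cos(a)]])
        lo=np.percentile(U,.7,0);hi=np.percentile(U,99.3,0);A=np.prod(hi-lo)
        if best is None or A<best[0]:
            c=(lo+hi)/2;best=(A,np.degrees(a),hi-lo,np.array([[np.cos(a),-np.sin(a)],[np.sin(a),np.cos(a)]])@c)
    print(n,m.sum(),best)
    # wire tops
    w=(P[...,2]>.078)&(P[...,2]<.1)&(P[...,0]>.42)&(P[...,0]<.7)&(P[...,1]<-.04)&(P[...,1]>-.24)
    W=P[w][:,:2]; print("wires",w.sum(),W.mean(0) if w.sum() else 0, cv2.minAreaRect((W*1000).astype(np.float32)) if w.sum()>5 else 0)
E
```

```text
clock: 2.3
eef_pos: [0.5114, -0.2947, 0.2065]
tool_rot: [1.0, -0.017, -0.0, 0.0]
ft_force: [0.4, -0.4, 0.4]
grip_width: 0.0854
grasp_force: 0.0
2.3 [ 0.5114 -0.2947  0.2065] [[0.999, -0.034, -0.0], [-0.034, -0.999, -0.0], [-0.0, 0.0, -1.0]] [-0.523  0.432  0.213  1.352 -0.     2.653] [ 0.4 -0.4  0.4] 0.08538153244853862 0.0
top 6403 (np.float64(0.06177696709453879), np.float64(-8.5), array([0.19728281, 0.31313913]), array([ 0.55649693, -0.20398037]))
wires 364 [ 0.56672236 -0.13159251] ((568.01953125, -131.822265625), (90.08343505859375, 180.72161865234375), 81.48902893066406)
scene 5366 (np.float64(0.061999310206412535), np.float64(-8.5), array([0.19665337, 0.31527205]), array([ 0.55637962, -0.20477196]))
wires 364 [ 0.56897818 -0.13176522] ((565.0377807617188, -132.01522827148438), (92.00069427490234, 183.97314453125), 81.48162841796875)
```

```bash
python3 -m creep '[[[0,0,6],[0,0,-0.178]],[[0,0,12],[0,0,-0.178]],[[0,0,12],[0,0,-0.178]],[[0,0,12],[0,0,-0.178]],[[0,0,12],[0,0,-0.178]],[[0,0,16],[0,0,-0.178]],[[0,0,20],[0,0,-0.178]],[[0,0,20],[0,0,-0.178]],[[0,0,18],[0,0,-0.178]],[[0,0,8],[0,0,0]],[[0,0,0],[0,0,0]]]' && python3 -m creep '[[[0,0,0],[0,0,0]],[[0,0,0],[0,0,0]],[[0,0,0],[0,0,0]],[[0,0,0],[0,0,0]],[[0,0,0],[0,0,0]],[[0,0,0],[0,0,0]],[[0,0,0],[0,0,0]]]' 0
```

```text
clock: 3.82
eef_pos: [0.5115, -0.2943, 0.07]
tool_rot: [0.709, 0.705, -0.0, -0.0]
ft_force: [0.9, -0.1, 0.5]
grip_width: 0.0854
grasp_force: 0.0
clock: 4.7
eef_pos: [0.5105, -0.2944, 0.0709]
tool_rot: [0.709, 0.705, -0.001, -0.001]
ft_force: [-5.1, 0.1, 4.7]
grip_width: 0.0127
grasp_force: 60.2
```

```bash
python3 -m creep '[[[0,0,0],[0,0,-0.178]],[[0,0,0],[0,0,-0.178]],[[0,0,0],[0,0,-0.178]],[[0,0,0],[0,0,-0.178]],[[0,0,0],[0,0,-0.178]],[[0,0,0],[0,0,-0.178]],[[0,0,0],[0,0,-0.178]],[[0,0,0],[0,0,-0.16]],[[0,0,0],[0,0,-0.06]],[[0,0,0],[0,0,0]]]' ; python3 - <<'E'
from h import *
st();print(bot.get_obs()["ft_torque"])
E
```

```text
clock: 5.95
eef_pos: [0.5088, -0.2958, 0.0708]
tool_rot: [0.057, 0.998, -0.001, -0.002]
ft_force: [-8.4, -1.1, 6.3]
grip_width: 0.0129
grasp_force: 65.2
5.95 [ 0.5088 -0.2958  0.0708] [[-0.993, 0.114, -0.005], [0.114, 0.993, -0.002], [0.005, -0.003, -1.0]] [-0.524  0.527 -0.003  1.043 -0.005 -0.41 ] [-8.4 -1.1  6.3] 0.012921107344197096 65.21394610404968
[-0.44771925  1.68631894 -1.20753047]
```

```bash
python3 -m creep '[[[0,0,0],[0,0,0.04]],[[0,0,0],[0,0,0]]]' && python3 -m creep '[[[0,0,0],[0,0,0]],[[0,0,0],[0,0,0]],[[0,0,0],[0,0,0]],[[0,0,0],[0,0,0]],[[0,0,-10],[0,0,0]],[[0,0,-30],[0,0,-0.04]],[[0,0,-40],[0,0,-0.06]],[[0,0,-40],[0,0,-0.06]],[[0,10,-15],[0,0,0]],[[0,25,0],[0,0,0]],[[0,40,0],[0,0,0]],[[5,40,0],[0,0,0]]]' 85 && python3 -m creep '[[[5,45,0],[0,0,0]],[[5,50,0],[0,0,0]],[[5,50,0],[0,0,0]],[[5,50,0],[0,0,0]],[[0,50,0],[0,0,0]],[[0,30,0],[0,0,0]],[[0,15,0],[0,0,0]],[[0,0,0],[0,0,0]]]'
python3 - <<'E'
from h import *
st();p=vision.camera("top")
for b in boards(p):print(*b)
c=cv2.resize(p["image"][165:260,295:420],None,fx=5,fy=5,interpolation=cv2.INTER_CUBIC)
cv2.imwrite("pics/dial1.png",c)
E
```

```text
clock: 6.2
eef_pos: [0.5088, -0.2957, 0.0708]
tool_rot: [0.076, 0.997, -0.001, -0.003]
ft_force: [-9.0, -2.4, 6.6]
grip_width: 0.0127
grasp_force: 60.4
clock: 7.7
eef_pos: [0.5051, -0.1777, 0.2046]
tool_rot: [-0.005, 1.0, 0.0, -0.001]
ft_force: [1.5, 0.6, -0.4]
grip_width: 0.0848
grasp_force: 0.0
clock: 8.7
eef_pos: [0.4819, 0.1109, 0.205]
tool_rot: [-0.006, 1.0, -0.0, -0.0]
ft_force: [-1.2, -0.2, 0.4]
grip_width: 0.0846
grasp_force: 0.0
8.7 [0.4819 0.1109 0.205 ] [[-1.0, -0.012, -0.001], [-0.012, 1.0, -0.0], [0.001, -0.0, -1.0]] [ 0.226  0.244 -0.06   1.268 -0.     0.214] [-1.2 -0.2  0.4] 0.08462916113872032 0.0
[253. 199.] [578.9 110.6] [ 84. 134.] -29.4
[200. 193.] [612.1 256.8] [52. 75.] -89.7
[142. 234.] [487.5 427. ] [ 69. 111.] -7.0
```

View pics/dial1.png

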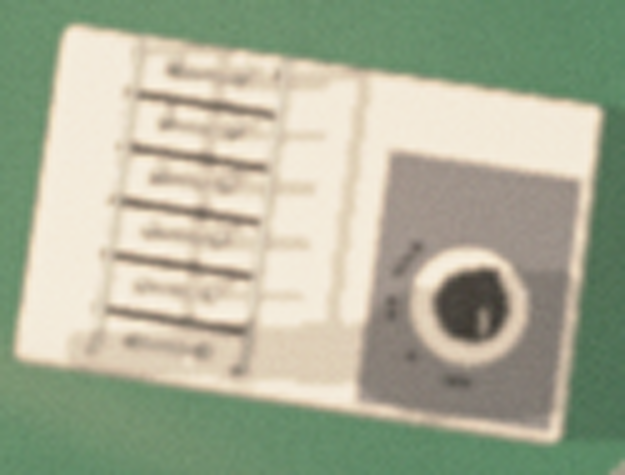

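The picture shows the pointer line at (485,318), aimed at the short-bar mark (457,380), so the dryer is off. Now I pick the first board.

```bash
python3 -m creep '[[[0,0,20],[0,0,0]],[[0,0,35],[0,0,0]],[[0,0,40],[0,0,0]],[[0,0,40],[0,0,0]],[[0,0,30],[0,0,0]],[[0,0,20],[0,0,0]],[[0,0,10],[0,0,0]],[[0,0,6],[0,0,0]],[[0,0,4],[0,0,0]],[[0,0,3],[0,0,0]],[[0,0,0],[0,0,0]]]' && python3 -m creep '[[[0,0,0],[0,0,0]],[[0,0,0],[0,0,0]],[[0,0,0],[0,0,0]],[[0,0,0],[0,0,0]]]' 55
```

```text
clock: 10.12
eef_pos: [0.4825, 0.1105, -0.0025]
tool_rot: [-0.006, 1.0, 0.0, 0.0]
ft_force: [1.5, 0.3, -0.1]
grip_width: 0.0851
grasp_force: 0.0
clock: 10.62
eef_pos: [0.4828, 0.1107, -0.0017]
tool_rot: [-0.006, 1.0, 0.0, 0.001]
ft_force: [-0.8, -0.9, 5.0]
grip_width: 0.0645
grasp_force: 65.7
```

```bash
python3 -m creep '[[[0,0,-10],[0,0,0]],[[0,0,-25],[0,0,0]],[[0,0,-40],[0,0,0]],[[0,0,-45],[0,0,0]],[[-8,-16,-40],[0,0,0]],[[-16,-32,-30],[0,0,0]],[[-18,-38,-25],[0,0,0]],[[-18,-38,-25],[0,0,0]],[[-18,-38,-15],[0,0,0]],[[-18,-36,-10],[0,0,0]],[[-14,-28,-5],[0,0,0]],[[-8,-14,0],[0,0,0]]]' && python3 -m creep '[[[0,0,0],[0,-0.1,0]],[[0,0,0],[0,-0.175,0]],[[0,0,0],[0,-0.175,0]],[[0,0,0],[0,-0.175,0]],[[0,0,0],[0,-0.175,0]],[[0,0,0],[0,-0.175,0]],[[0,0,0],[0,-0.175,0]],[[0,0,0],[0,-0.175,0]],[[0,0,0],[0,-0.175,0]],[[0,0,0],[0,-0.071,0]],[[0,0,0],[0,0,0]]]'; python3 -c "
from h import *
st()"
```

```text
clock: 12.12
eef_pos: [0.6035, -0.1301, 0.268]
tool_rot: [-0.005, 1.0, -0.0, 0.0]
ft_force: [0.4, 0.2, -1.0]
grip_width: 0.0643
grasp_force: 65.9
clock: 13.5
eef_pos: [0.6127, -0.1322, 0.2564]
tool_rot: [-0.0, 0.785, 0.004, 0.619]
ft_force: [0.3, 1.3, -0.9]
grip_width: 0.0641
grasp_force: 66.0
13.5 [ 0.6127 -0.1322  0.2564] [[-0.234, -0.006, 0.972], [0.004, 1.0, 0.007], [-0.972, 0.006, -0.234]] [-0.4    0.231 -1.012 -0.986  0.395 -0.094] [ 0.3  1.3 -0.9] 0.06407816264692116 65.9586775302887
```

```bash
cat > kin.py <<'E'
import numpy as np
from scipy.optimize import least_squares
from scipy.spatial.transform import Rotation as R
D=[([-1.306,.241,.004,1.335,0],[.1307,-.482,.2304]),([-.523,.432,.213,1.352,0],[.5114,-.2947,.2065]),
([-.524,.527,-.003,1.043,-.005],[.5088,-.2958,.0708]),([.226,.244,-.06,1.268,0],[.4819,.1109,.205]),
([-.4,.231,-1.012,-.986,.395],[.6127,-.1322,.2564])]
ry=lambda a:R.from_euler('y',a).as_matrix()
rz=lambda a:R.from_euler('z',a).as_matrix()
def fk(q,k):
    x1,z1,x2,z2,h,L,L0=k
    w=ry(q[1])@[x1,0,z1]+ry(q[1]-q[2])@[x2,0,z2]
    A=ry(q[1]-q[2]+q[3])
    w=w+A@[L0,0,0]+A@rz(q[4])@[L,0,0]
    return rz(q[0])@w+[0,0,h], rz(q[0])@A@rz(q[4])@[1,0,0]
def res(k): 
    return np.concatenate([100*(fk(q,k)[0]-p) for q,p in D]+[.3*(np.array(k)-[.05,.3,.3,0,.13,.2,.07])])
s=least_squares(res,[.05,.3,.3,0,.13,.2,.07]);k=s.x
if __name__=="__main__":
    print(np.round(k,3),np.round(s.fun[:15],2))
    lo=[-2.72,-1.05,-1.09,-1.99,-1.42];hi=[2.72,1.87,1.28,2.15,1.44]
    a=np.radians(-8.5);xd=np.array([np.cos(a),np.sin(a),0])
    for pitch in(0,.1,.2):
      for n in range(1,6):
        row=[]
        for z in(.138,.2,.24):
            P=np.array([.5675,-.1303,0])+xd*((n-3)*.032+.009);P[2]=z
            d=xd*np.cos(pitch)-[0,0,np.sin(pitch)]
            f=lambda q:np.concatenate([fk(q,k)[0]-P,.3*(fk(q,k)[1]-d)])
            b=min((least_squares(f,q0,bounds=(lo,hi)) for q0 in([-.4,.2,-1,-1,.3],[-.4,-.5,-1,-.5,.3])),key=lambda r:r.cost)
            row.append((round(float(np.sqrt(2*b.cost)*1000),1),np.round(b.x,2).tolist()))
        print(pitch,n,row)
E
python3 kin.py
```

```text
[-0.     0.493  0.392  0.008  0.243  0.304  0.102] [ 0.   -0.01  0.01 -0.01 -0.01 -0.01  0.01 -0.    0.02 -0.   -0.01 -0.03
 -0.    0.    0.  ]
0 1 [(99.5, [-0.54, 0.99, -1.09, -1.99, 0.54]), (103.6, [-0.54, 0.89, -1.09, -1.99, 0.56]), (101.5, [-0.45, 0.1, -1.09, -0.94, 0.38])]
0 2 [(73.0, [-0.41, 0.98, -1.09, -1.99, 0.34]), (76.0, [-0.42, 0.89, -1.09, -1.99, 0.35]), (80.7, [-0.41, 0.38, -1.09, -1.34, 0.33])]
0 3 [(45.3, [-0.33, 0.97, -1.09, -1.99, 0.22]), (46.2, [-0.34, 0.89, -1.09, -1.99, 0.22]), (51.3, [-0.34, 0.71, -1.09, -1.81, 0.24])]
0 4 [(23.1, [-0.29, 0.97, -1.09, -1.99, 0.15]), (15.8, [-0.3, 0.89, -1.09, -1.99, 0.16]), (20.4, [-0.3, 0.68, -1.09, -1.78, 0.16])]
0 5 [(8.4, [-0.28, 1.0, -1.01, -1.99, 0.13]), (0.0, [-0.28, 0.83, -1.05, -1.88, 0.13]), (0.0, [-0.28, 0.67, -1.06, -1.74, 0.13])]
0.1 1 [(96.0, [-0.52, 1.01, -1.09, -1.99, 0.52]), (95.3, [-0.44, 0.15, -1.09, -0.9, 0.35]), (80.2, [-0.4, -0.01, -1.09, -0.77, 0.29])]
0.1 2 [(68.3, [-0.4, 1.0, -1.09, -1.99, 0.32]), (74.9, [-0.39, 0.36, -1.09, -1.2, 0.29]), (62.7, [-0.36, 0.16, -1.09, -1.0, 0.24])]
0.1 3 [(38.7, [-0.33, 0.
[... 351 characters left out ...]
.51, -1.05, -1.46, 0.13])]
0.2 1 [(93.1, [-0.44, 0.35, -1.09, -1.01, 0.36]), (73.9, [-0.39, 0.06, -1.09, -0.75, 0.27]), (57.8, [-0.37, -0.07, -1.09, -0.67, 0.24])]
0.2 2 [(70.0, [-0.38, 0.56, -1.09, -1.33, 0.29]), (55.8, [-0.35, 0.21, -1.09, -0.96, 0.22]), (41.8, [-0.34, 0.08, -1.09, -0.86, 0.2])]
0.2 3 [(41.6, [-0.33, 0.73, -1.09, -1.58, 0.2]), (34.0, [-0.32, 0.36, -1.09, -1.18, 0.18]), (22.4, [-0.31, 0.22, -1.09, -1.05, 0.17])]
0.2 4 [(11.1, [-0.29, 0.76, -1.09, -1.65, 0.15]), (8.3, [-0.29, 0.48, -1.09, -1.36, 0.14]), (0.0, [-0.29, 0.34, -1.09, -1.22, 0.14])]
0.2 5 [(0.0, [-0.27, 0.75, -1.04, -1.59, 0.12]), (0.0, [-0.27, 0.51, -1.03, -1.34, 0.12]), (0.0, [-0.27, 0.36, -1.01, -1.17, 0.12])]
```

The kinematic fit is very close. The forward-horizontal pose fits slot 5 only, with a 0.1 rad tilt, so this board goes there. For the others I will work out a tilted grasp while this one is being placed.

```bash
python3 -m creep '[[[3,-3,10],[0,0,0]],[[3,-3,10],[0,0,0]],[[3,-3,10],[0,0,0]],[[0,0,0],[0.075,0,0.018]],[[0,0,0],[0.075,0,0.018]],[[0,0,0],[0,-0.068,0]],[[0,0,0],[0,-0.068,0]],[[0,0,0],[0,0,0]]]'; cat > tgt.py <<'E'
from h import *
import sys
a=np.radians(-8.5);xd=np.array([np.cos(a),np.sin(a),0]);yd=np.array([-np.sin(a),np.cos(a),0]);RC=np.array([.5675,-.1303,0])
def go(Pt,Rt):
    "shift (tool axes, mm) and rotvec (tool axes) from measured pose to target"
    o=bot.get_obs();M=R.from_quat(o["tool_rot"]).as_matrix()
    print("shift",np.round(M.T@(Pt-o["eef_pos"])*1000,1),"turn",np.round(R.from_matrix(M.T@Rt).as_rotvec(),3),
      "shift after turn",np.round(Rt.T@(Pt-o["eef_pos"])*1000,1))
def rot(z,y):
    z=z/np.linalg.norm(z);return np.stack([np.cross(y,z),y,z],1)
E
cat > s5.py <<'E'
from tgt import *
st();P=RC+xd*.073;P[2]=.24;go(P,rot(xd*np.cos(.1)-[0,0,np.sin(.1)],yd))
E
python3 s5.py
```

```text
clock: 14.5
eef_pos: [0.6412, -0.141, 0.2408]
tool_rot: [0.056, 0.739, -0.048, 0.669]
ft_force: [0.4, 0.2, -1.5]
grip_width: 0.0642
grasp_force: 66.0
14.5 [ 0.6412 -0.141   0.2408] [[-0.098, 0.147, 0.984], [0.02, 0.989, -0.146], [-0.995, 0.005, -0.1]] [-0.275  0.505 -1.045 -1.45   0.127 -0.008] [ 0.4  0.2 -1.5] 0.06419029475975399 65.99252343177795
shift [ 0.9 -0.3 -1.3] turn [ 0.001  0.    -0.005] shift after turn [ 0.9 -0.3 -1.3]
```

```bash
cat > ik.py <<'E'
from kin import *
lo=[-2.72,-1.05,-1.09,-1.99,-1.42];hi=[2.72,1.87,1.28,2.15,1.44]
def solve(P,d):
    f=lambda q:np.concatenate([fk(q,k)[0]-P,.3*(fk(q,k)[1]-d)])
    a0=np.arctan2(P[1],P[0])
    b=min((least_squares(f,q0,bounds=(lo,hi)) for q0 in([a0,.2,-1,-1,0],[a0,.4,-.5,0,0],[a0,.3,0,1.2,0])),key=lambda r:r.cost)
    return round(float(np.sqrt(2*b.cost)*1000),1),np.round(b.x,2).tolist()
if __name__=="__main__":
    a=np.radians(-8.5);xd=np.array([np.cos(a),np.sin(a),0])
    for p2 in (30,40,45,50,60):
      t=np.radians(p2);d=xd*np.cos(t)-[0,0,np.sin(t)]
      for n in(2,3,4):
        P=np.array([.5675,-.1303,0])+xd*((n-3)*.032+.006)
        print(p2,n,[solve(P+[0,0,z],d) for z in(.12,.23)])
    for x,y,th in((.578,.263,-15.8),(.487,.427,-6.9),(.45,.265,6.6)):
      u=np.array([np.cos(np.radians(th)),np.sin(np.radians(th)),0])
      for p in(45,50,60):
        t=np.radians(p)
        print("pick",x,y,p,"inward",solve(np.array([x,y,0])+.02*u,-u*np.cos(t)-[0,0,np.sin(t)]),"outward",solve(np.array([x,y,0])-.02*u,u*np.cos(t)-[0,0,np.sin(t)]))
E
python3 ik.py
```

```text
30 2 [(11.8, [-0.3, 0.27, -1.09, -0.8, 0.14]), (0.0, [-0.3, -0.09, -0.98, -0.36, 0.13])]
30 3 [(0.0, [-0.29, 0.34, -1.06, -0.87, 0.12]), (0.0, [-0.29, -0.02, -0.92, -0.37, 0.12])]
30 4 [(0.0, [-0.27, 0.36, -0.98, -0.82, 0.11]), (0.0, [-0.27, 0.04, -0.86, -0.37, 0.11])]
40 2 [(0.0, [-0.29, 0.14, -0.98, -0.42, 0.11]), (0.0, [-0.29, -0.13, -0.81, 0.03, 0.11])]
40 3 [(0.0, [-0.27, 0.19, -0.91, -0.39, 0.1]), (0.0, [-0.27, -0.06, -0.75, 0.01, 0.1])]
40 4 [(0.0, [-0.26, 0.24, -0.83, -0.37, 0.09]), (0.0, [-0.26, 0.01, -0.68, 0.01, 0.09])]
45 2 [(0.0, [-0.28, 0.11, -0.89, -0.21, 0.09]), (0.0, [-0.28, -0.12, -0.71, 0.19, 0.09])]
45 3 [(0.0, [-0.27, 0.16, -0.82, -0.19, 0.09]), (0.0, [-0.27, -0.05, -0.65, 0.18, 0.09])]
45 4 [(0.0, [-0.26, 0.21, -0.75, -0.17, 0.08]), (0.0, [-0.26, 0.02, -0.59, 0.18, 0.08])]
50 2 [(0.0, [-0.27, 0.1, -0.8, -0.02, 0.08]), (0.0, [-0.27, -0.09, -0.62, 0.35, 0.08])]
50 3 [(0.0, [-0.26, 0.15, -0.73, -0.01, 0.07]), (0.0, [-0.26, -0.02, -0.56, 0.34, 0.07])]
50 4 [(0.0, [-0.25, 0.21, -0.66, 0.01, 0.07]), (0.0, [-0.25, 0.04, -0.5, 0.34, 0.07])]
60 2 [(0.0, [-0.26, 0.12, -0.
[... 547 characters left out ...]
, 0.52, -0.42, 0.3, -0.41])
pick 0.487 0.427 45 inward (8.4, [0.5, 1.39, 1.28, 2.12, 0.43]) outward (0.0, [1.06, 0.61, -0.44, 0.16, -0.71])
pick 0.487 0.427 50 inward (0.0, [0.52, 1.31, 1.16, 2.01, 0.39]) outward (0.0, [1.03, 0.59, -0.4, 0.25, -0.63])
pick 0.487 0.427 60 inward (0.0, [0.55, 1.1, 0.79, 1.69, 0.32]) outward (0.0, [0.96, 0.57, -0.31, 0.43, -0.46])
pick 0.45 0.265 45 inward (0.0, [0.4, 1.16, 0.75, 1.92, 0.2]) outward (0.0, [0.83, 0.45, -1.02, -0.55, -0.48])
pick 0.45 0.265 50 inward (0.0, [0.41, 1.07, 0.62, 1.79, 0.19]) outward (0.0, [0.79, 0.39, -0.96, -0.35, -0.42])
pick 0.45 0.265 60 inward (0.0, [0.43, 0.91, 0.38, 1.54, 0.16]) outward (0.0, [0.72, 0.33, -0.82, -0.02, -0.29])
```

```bash
python3 -m creep '[[[0,0,5],[0,0,0]],[[8,0,0.8],[0,0,0]],[[15,0,1.5],[0,0,0]],[[15,0,1.5],[0,0,0]],[[15,0,1.5],[0,0,0]],[[15,0,1.5],[0,0,0]],[[12,0,1.2],[0,0,0]],[[8,0,0.8],[0,0,0]],[[0,0,0],[0,0,0]]]'; python3 - <<'E'
from tgt import *
P=RC+xd*.0795;P[2]=.138;go(P,rot(xd*np.cos(.1)-[0,0,np.sin(.1)],yd));st()
p=vision.camera("scene");cv2.imwrite("pics/s5.png",cv2.resize(p["image"][120:270,130:330],None,fx=3.5,fy=3.5,interpolation=cv2.INTER_CUBIC))
E
```

```text
clock: 15.62
eef_pos: [0.6465, -0.1417, 0.155]
tool_rot: [0.056, 0.738, -0.048, 0.671]
ft_force: [-0.3, -0.0, -0.3]
grip_width: 0.064
grasp_force: 66.0
shift [17.  -0.5  1.3] turn [ 0.     0.005 -0.005] shift after turn [17.  -0.4  1.4]
15.625 [ 0.6465 -0.1417  0.155 ] [[-0.093, 0.148, 0.985], [0.018, 0.989, -0.147], [-0.996, 0.005, -0.094]] [-0.273  0.841 -1.029 -1.775  0.124 -0.007] [-0.3 -0.  -0.3] 0.06400331887851822 66.00476861000061
```

View pics/s5.png

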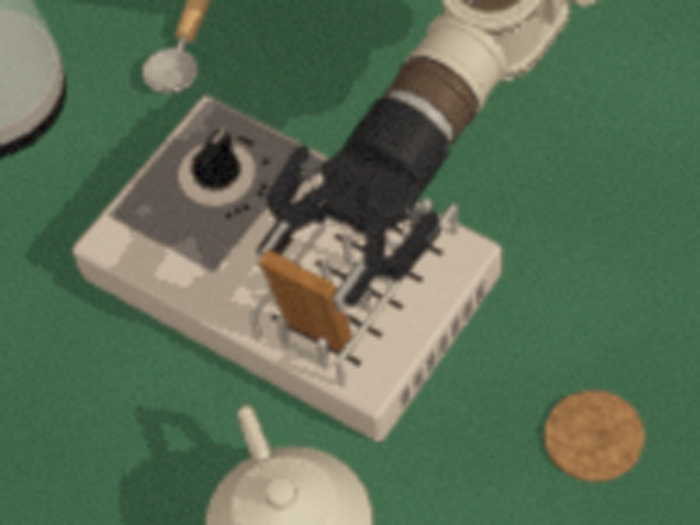

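The picture shows the board (305,300) entering the farthest slot, inside the last pair of wires. I lower it onto the deck.

```bash
python3 -m creep '[[[6,0,0.6],[0,0,0]],[[5,0,0.5],[0,0,0]],[[3,0,0.3],[0,0,0]],[[2,0,0.2],[0,0,0]],[[1,0,0.1],[0,0,0]],[[0,0,0],[0,0,0]]]'
```

```text
clock: 16.42
eef_pos: [0.6469, -0.1415, 0.1403]
tool_rot: [0.056, 0.736, -0.048, 0.673]
ft_force: [-1.7, -0.3, 5.6]
grip_width: 0.0641
grasp_force: 66.1
```

```bash
python3 -m creep '[[[0,0,0],[0,0,0]],[[0,0,0],[0,0,0]],[[0,0,0],[0,0,0]],[[0,0,0],[0,0,0]],[[-2,0,-8],[0,0,0]],[[-5,0,-15],[0,0.06,0]],[[-10,0,-15],[0,0.1,0]],[[-20,0,-15],[0,0.17,0]],[[-30,0,-10],[0,0.17,0]],[[-30,0,0],[0,0.17,0]],[[-30,0,0],[0,0.17,0]],[[0,0,0],[0,0,0]]]' 85; python3 - <<'E'
from tgt import *
st();p=vision.camera("scene");cv2.imwrite("pics/s5b.png",cv2.resize(p["image"][140:250,150:290],None,fx=4,fy=4,interpolation=cv2.INTER_CUBIC))
p=vision.camera("top")
for b in boards(p):print(*b)
E
```

```text
clock: 17.92
eef_pos: [0.6488, -0.1458, 0.2007]
tool_rot: [0.067, 0.874, -0.034, 0.479]
ft_force: [0.8, 0.1, 1.2]
grip_width: 0.0847
grasp_force: 0.0
17.925 [ 0.6488 -0.1458  0.2007] [[-0.531, 0.149, 0.834], [0.084, 0.989, -0.123], [-0.843, 0.005, -0.538]] [-0.268  0.17  -0.757 -0.355  0.102 -0.06 ] [0.8 0.1 1.2] 0.0846655010922445 0.0
[253. 197.] [600.2  98.3] [81. 83.] -44.4
[198. 204.] [578.3 263.6] [ 68. 111.] -15.5
[150. 228.] [505.1 406. ] [ 69. 111.] -6.6
[196. 247.] [450.1 265.5] [112.  69.] 7.0
```

View pics/s5b.png

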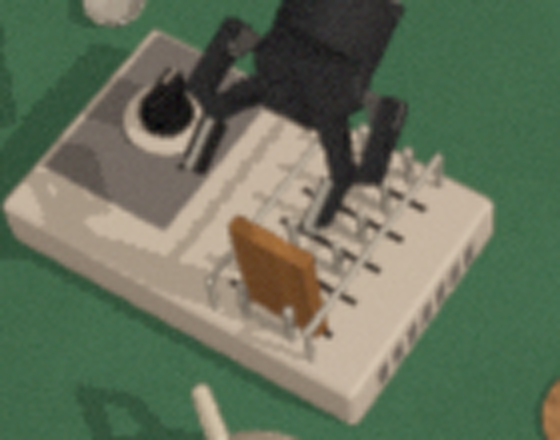

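The board stands upright in slot 5, seen at (275,280) in the crop. One board was knocked: it has moved from (487,427) to (505,406). Next I take the board at (450,265).

```bash
cat > pick.py <<'E'
from tgt import *
def pick(x,y,th,pre,off=.012,z=.002,p=50):
    t=np.radians(th);u=np.array([np.cos(t),np.sin(t),0]);v=np.array([-np.sin(t),np.cos(t),0]);a=np.radians(p)
    zt=-u*np.cos(a)-[0,0,np.sin(a)];T=np.array([x,y,z])+u*off-zt*pre
    go(T,rot(zt,v));print(T)
def place(n,h,pre,p2=40,b=.0,side=0.):
    "h: TCP height over the deck when board stands; b: board-plane offset of TCP along xd"
    a=np.radians(p2);zt=xd*np.cos(a)-[0,0,np.sin(a)]
    T=RC+xd*((n-3)*.032+b)+yd*side+[0,0,.05+h+pre];go(T,rot(zt,yd));print(T)
st()
exec(sys.argv[1])
E
python3 pick.py 'pick(.450,.2655,7,.15)'
```

```text
18.025 [ 0.6458 -0.1451  0.1953] [[-0.537, 0.149, 0.83], [0.086, 0.989, -0.122], [-0.839, 0.006, -0.544]] [-0.268  0.174 -0.764 -0.36   0.102 -0.06 ] [ 0.7  0.2 -1. ] 0.08529306881236771 0.0
shift [149.4 405.5 -82.4] turn [-0.039  1.683 -0.305] shift after turn [-22.9 431.4  83.1]
[0.55761001 0.27871285 0.11690667]
```

```bash
python3 -m creep '[[[-25,0,-16],[0,0,0]],[[10,30,-4],[0,0,0]],[[18,50,-7],[0,0,0]],[[18,50,-7],[0,0,0]],[[18,50,-7],[0,0,0]],[[18,50,-7],[0,0,0]],[[18,50,-7],[0,0,0]],[[18,50,-7],[0,0,0]],[[16,46,-7],[0,0,0]],[[10,28,-4],[0,0,0]],[[0,0,0],[0,0,0]]]' >/dev/null; python3 -m creep '[[[0,0,0],[-0.004,0.168,-0.03]],[[0,0,0],[-0.004,0.168,-0.03]],[[0,0,0],[-0.004,0.168,-0.03]],[[0,0,0],[-0.004,0.168,-0.03]],[[0,0,0],[-0.004,0.168,-0.03]],[[0,0,0],[-0.004,0.168,-0.03]],[[0,0,0],[-0.004,0.168,-0.03]],[[0,0,0],[-0.004,0.168,-0.03]],[[0,0,0],[-0.004,0.168,-0.03]],[[0,0,0],[-0.004,0.168,-0.03]],[[0,0,0],[0,0,0]]]'; python3 pick.py 'pick(.450,.2655,7,.1)'
```

```text
clock: 20.78
eef_pos: [0.5822, 0.2775, 0.0616]
tool_rot: [-0.046, 0.956, -0.017, -0.29]
ft_force: [-1.0, -1.2, -8.5]
grip_width: 0.085
grasp_force: 0.0
20.775 [0.5822 0.2775 0.0616] [[-0.828, -0.098, -0.552], [-0.078, 0.995, -0.06], [0.555, -0.007, -0.832]] [0.376 1.259 1.257 2.141 0.147 0.236] [-1.  -1.2 -8.5] 0.0850231110688554 0.0
shift [56.4  2.7 17.2] turn [ 0.009  0.109 -0.023] shift after turn [54.1  4.2 23.2]
[0.52571019 0.27479604 0.07860444]
```

```bash
python3 -m creep '[[[15,1,0],[0,0,0]],[[20,1,6],[0,0,0]],[[15,1,6],[0,0,0]],[[6,0,5],[0,0,0]],[[0,0,0],[0.005,0.055,-0.012]],[[0,0,0],[0.004,0.054,-0.011]],[[0,0,0],[0,0,0]]]'; python3 pick.py 'pick(.450,.2655,7,.0)
p=vision.camera("top")
for b in boards(p):print(*b)'
```

```text
clock: 21.65
eef_pos: [0.5348, 0.2803, 0.1079]
tool_rot: [-0.061, 0.947, -0.013, -0.316]
ft_force: [-0.1, 0.5, -0.7]
grip_width: 0.0849
grasp_force: 0.0
21.65 [0.5348 0.2803 0.1079] [[-0.792, -0.123, -0.597], [-0.107, 0.992, -0.063], [0.601, 0.014, -0.799]] [0.396 1.123 1.047 2.119 0.173 0.212] [-0.1  0.5 -0.7] 0.08492976234298352 0.0
shift [ -4.5  -5.7 129.1] turn [0.01  0.054 0.01 ] shift after turn [-11.4  -4.3 128.7]
[0.46191055 0.26696243 0.002     ]
[202. 191.] [638.  270.4] [183.  60.] 39.0
[253. 197.] [600.2  98.3] [81. 83.] -44.6
[146. 232.] [496.8 426.8] [124.  61.] 20.2
```

```bash
python3 -m creep '[[[0,0,0],[0.01,0.054,0.01]],[[-6,-3,15],[0,0,0]],[[-5,-1,25],[0,0,0]],[[0,0,25],[0,0,0]],[[0,0,22],[0,0,0]],[[0,0,14],[0,0,0]],[[0,0,8],[0,0,0]],[[0,0,0],[0,0,0]]]'; python3 pick.py 'pick(.450,.2655,7,.0)'
```

```text
clock: 22.7
eef_pos: [0.4623, 0.2653, 0.01]
tool_rot: [-0.057, 0.938, -0.021, -0.34]
ft_force: [0.2, -0.9, 0.3]
grip_width: 0.0852
grasp_force: 0.0
22.7 [0.4623 0.2653 0.01  ] [[-0.762, -0.121, -0.636], [-0.093, 0.993, -0.077], [0.641, 0.0, -0.767]] [0.415 1.042 0.579 1.782 0.187 0.228] [ 0.2 -0.9  0.3] 0.08517120959139134 0.0
shift [-4.9  1.7  6.3] turn [ 0.001  0.002 -0.001] shift after turn [-5.   1.7  6.3]
[0.46191055 0.26696243 0.002     ]
```

```bash
python3 -m creep '[[[-2,1,3],[0,0,0]],[[-2,0.7,2],[0,0,0]],[[-1,0,1],[0,0,0]],[[0,0,0],[0,0,0]]]' && python3 -m creep '[[[0,0,0],[0,0,0]],[[0,0,0],[0,0,0]],[[0,0,0],[0,0,0]],[[0,0,0],[0,0,0]]]' 55 && python3 -m creep '[[[-3,0,-4],[0,0,0]],[[12,0,-14],[0,0,0]],[[19,0,-23],[0,0,0]],[[25,0,-30],[0,0,0]],[[25,0,-30],[0,0,0]],[[25,0,-30],[0,0,0]],[[0,0,0],[0,0,0]]]'; python3 pick.py 'place(4,.07,.15)'
```

```text
clock: 23.2
eef_pos: [0.4626, 0.2671, 0.0016]
tool_rot: [-0.057, 0.938, -0.02, -0.34]
ft_force: [0.6, 0.3, -0.2]
grip_width: 0.0847
grasp_force: 0.0
clock: 23.7
eef_pos: [0.463, 0.2673, 0.0023]
tool_rot: [-0.057, 0.939, -0.02, -0.34]
ft_force: [2.6, 1.3, 3.3]
grip_width: 0.0642
grasp_force: 66.5
clock: 24.58
eef_pos: [0.4686, 0.2683, 0.1725]
tool_rot: [-0.057, 0.94, -0.019, -0.337]
ft_force: [0.2, 0.2, -0.7]
grip_width: 0.0644
grasp_force: 66.0
24.575 [0.4686 0.2683 0.1725] [[-0.766, -0.121, -0.631], [-0.095, 0.993, -0.075], [0.635, 0.003, -0.772]] [0.415 0.931 0.786 2.092 0.187 0.228] [ 0.2  0.2 -0.7] 0.06435818145743913 66.0485315322876
shift [ 2.000e-01 -4.159e+02 -1.276e+02] turn [ 0.031 -1.551  0.297] shift after turn [-196.  -379.6   81.9]
[ 0.59914851 -0.1350299   0.27      ]
```

```bash
python3 -m creep '[[[0,-20,-14],[0,0,0]],[[0,-40,-20],[0,0,0]],[[0,-50,-20],[0,0,0]],[[0,-50,-20],[0,0,0]],[[0,-50,-18],[0,0,0]],[[0,-50,-14],[0,0,0]],[[0,-50,-10],[0,0,0]],[[0,-50,-6],[0,0,0]],[[0,-36,-6],[0,0,0]],[[0,-20,0],[0,0,0]],[[0,0,0],[0,0,0]]]' >/dev/null; python3 -m creep '[[[0,0,0],[0.0034,-0.172,0.033]],[[0,0,0],[0.0034,-0.172,0.033]],[[0,0,0],[0.0034,-0.172,0.033]],[[0,0,0],[0.0034,-0.172,0.033]],[[0,0,0],[0.0034,-0.172,0.033]],[[0,0,0],[0.0034,-0.172,0.033]],[[0,0,0],[0.0034,-0.172,0.033]],[[0,0,0],[0.0034,-0.172,0.033]],[[0,0,0],[0.0034,-0.172,0.033]],[[0,0,0],[0,0,0]]]'; python3 pick.py 'place(4,.068,.13,b=.0047)'
```

```text
clock: 27.2
eef_pos: [0.5323, -0.1383, 0.2081]
tool_rot: [0.065, 0.902, -0.025, 0.426]
ft_force: [-0.2, -0.4, -2.0]
grip_width: 0.0643
grasp_force: 66.2
27.2 [ 0.5323 -0.1383  0.2081] [[-0.629, 0.138, 0.765], [0.095, 0.99, -0.1], [-0.772, 0.01, -0.636]] [-0.345 -0.094 -0.86  -0.065  0.166 -0.125] [-0.2 -0.4 -2. ] 0.0642500694795853 66.15724325180054
shift [-75.4  12.8  29.1] turn [ 0.014  0.009 -0.001] shift after turn [-75.7  13.1  28.2]
[ 0.60379688 -0.13572461  0.248     ]
```

```bash
python3 -m creep '[[[-15,2,6],[0.014,0.009,0]],[[-22,4,8],[0,0,0]],[[-22,4,8],[0,0,0]],[[-16,3,6],[0,0,0]],[[0,0,0],[0,0,0]]]'; python3 pick.py 'place(4,.068,.0,b=.0047)
p=vision.camera("scene");q=p["image"][120:250,150:290];cv2.imwrite("pics/s4.png",cv2.resize(q,None,fx=4,fy=4,interpolation=cv2.INTER_CUBIC))'
```

```text
clock: 27.82
eef_pos: [0.6116, -0.1386, 0.2591]
tool_rot: [0.067, 0.9, -0.033, 0.429]
ft_force: [0.0, 0.4, -1.6]
grip_width: 0.0644
grasp_force: 66.2
27.825 [ 0.6116 -0.1386  0.2591] [[-0.624, 0.148, 0.767], [0.092, 0.989, -0.117], [-0.776, -0.002, -0.63]] [-0.266 -0.021 -0.636  0.07   0.089 -0.076] [ 0.   0.4 -1.6] 0.064357063814902 66.1608874797821
shift [114.7   2.   82.6] turn [-0.002  0.016  0.001] shift after turn [113.3   1.7  84.4]
[ 0.60379688 -0.13572461  0.118     ]
```

View pics/s4.png

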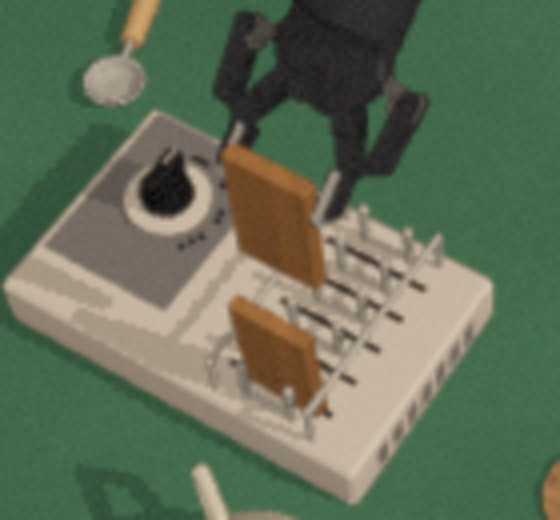

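```bash
python3 -m creep '[[[5,2,-6],[0,0.016,0]],[[6,0,5],[0,0,0]],[[11.5,0,9.6],[0,0,0]],[[11.5,0,9.6],[0,0,0]],[[11.5,0,9.6],[0,0,0]],[[11.5,0,9.6],[0,0,0]],[[11.5,0,9.6],[0,0,0]],[[6,0,5],[0,0,0]],[[0,0,0],[0,0,0]]]'; python3 pick.py 'place(4,.068,.0,b=.0047)'
```

```text
clock: 29.0
eef_pos: [0.5996, -0.1363, 0.1636]
tool_rot: [0.069, 0.905, -0.033, 0.419]
ft_force: [-0.2, -0.2, -0.2]
grip_width: 0.0642
grasp_force: 66.2
29.0 [ 0.5996 -0.1363  0.1636] [[-0.639, 0.152, 0.754], [0.097, 0.988, -0.116], [-0.763, -0.001, -0.647]] [-0.266  0.124 -0.788 -0.205  0.086 -0.075] [-0.2 -0.2 -0.2] 0.06416441440768501 66.17843270301819
shift [32.2  1.3 32.6] turn [-0.004 -0.005 -0.001] shift after turn [32.3  1.2 32.5]
[ 0.60379688 -0.13572461  0.118     ]
```

```bash
python3 -m creep '[[[-2.5,1,3],[0,-0.005,0]],[[8,0,6.7],[0,0,0]],[[8,0,6.7],[0,0,0]],[[7,0,6],[0,0,0]],[[4,0,3.4],[0,0,0]],[[3,0,2.5],[0,0,0]],[[2.5,0,2],[0,0,0]],[[0,0,0],[0,0,0]]]'; python3 pick.py 'place(4,.068,.0,b=.0047)'
```

```text
clock: 30.0
eef_pos: [0.6044, -0.136, 0.1222]
tool_rot: [0.068, 0.903, -0.033, 0.422]
ft_force: [0.3, -0.8, -1.3]
grip_width: 0.0642
grasp_force: 66.2
30.0 [ 0.6044 -0.136   0.1222] [[-0.634, 0.151, 0.758], [0.096, 0.988, -0.117], [-0.767, -0.002, -0.641]] [-0.262  0.232 -0.834 -0.366  0.084 -0.072] [ 0.3 -0.8 -1.3] 0.06416900220858561 66.15887403488159
shift [3.7 0.2 2.2] turn [-0.004  0.002 -0.001] shift after turn [3.7 0.2 2.2]
[ 0.60379688 -0.13572461  0.118     ]
```

Then I lower the last 4 mm, release and back off.

```bash
python3 -m creep '[[[1.5,0,1.2],[0,0,0]],[[1,0,0.8],[0,0,0]],[[0.8,0,0.7],[0,0,0]],[[0,0,0],[0,0,0]]]' && python3 -m creep '[[[0,0,0],[0,0,0]],[[0,0,0],[0,0,0]],[[0,0,0],[0,0,0]],[[0,0,0],[0,0,0]],[[0,0,-8],[0,0,0]],[[0,0,-15],[0,0,0]],[[0,0,-25],[0,0,0]],[[0,0,-30],[0,0,0]],[[0,0,-20],[0,0,0]],[[0,0,0],[0,0,0]]]' 85; python3 pick.py '
p=vision.camera("top")
for b in boards(p):print(*b)
P=cloud(p);m=(P[...,2]>.13)&(P[...,2]<.175)&(P[...,0]>.57)&(P[...,0]<.68)&(P[...,1]<-.05)&(P[...,1]>-.22)
Q=P[m]-RC;print(m.sum(),[(round(float(a),3)) for a in np.percentile(Q@xd,[2,25,50,75,98])],np.percentile(Q@yd,[2,98]))
pick(.5783,.2636,-15.5,.1)'
```

```text
clock: 30.5
eef_pos: [0.606, -0.1362, 0.1206]
tool_rot: [0.068, 0.902, -0.033, 0.425]
ft_force: [-2.4, 1.3, 7.2]
grip_width: 0.0645
grasp_force: 66.9
clock: 31.75
eef_pos: [0.5297, -0.1246, 0.1825]
tool_rot: [0.068, 0.903, -0.033, 0.423]
ft_force: [-0.4, 0.4, 0.3]
grip_width: 0.0847
grasp_force: 0.0
31.75 [ 0.5297 -0.1246  0.1825] [[-0.632, 0.152, 0.76], [0.095, 0.988, -0.118], [-0.769, -0.002, -0.639]] [-0.289 -0.055 -0.916 -0.163  0.104 -0.089] [-0.4  0.4  0.3] 0.08468510890427558 0.0
[253. 197.] [600.2  98.3] [81. 83.] -44.4
[198. 204.] [578.7 263.5] [ 68. 111.] -15.8
[150. 228.] [505.  406.2] [ 68. 111.] -6.7
352 [0.027, 0.033, 0.062, 0.067, 0.076] [-0.027686    0.03544468]
shift [ 37.8 382.2 115.2] turn [0.01  1.573 0.131] shift after turn [-81.  387.   67.1]
[0.65180454 0.24321539 0.07860444]
```

```bash
python3 - <<'E'
from ik import *
for x,y,th in((.5785,.2635,-15.7),(.505,.406,-6.7)):
  t=np.radians(th);u=np.array([np.cos(t),np.sin(t),0])
  for p in(55,60):
    a=np.radians(p)
    for z in (.002,.05,.1,.15): print(x,p,z,solve(np.array([x,y,z])+.012*u,-u*np.cos(a)-[0,0,np.sin(a)]))
E
python3 - <<'E'
from h import *
p=vision.camera("top");cv2.imwrite("pics/t4.png",cv2.resize(p["image"][165:260,295:370],None,fx=7,fy=6,interpolation=cv2.INTER_CUBIC))
E
```

```text
0.5785 55 0.002 (0.0, [0.27, 1.19, 0.95, 1.87, 0.3])
0.5785 55 0.05 (0.0, [0.27, 1.16, 1.0, 1.95, 0.3])
0.5785 55 0.1 (0.0, [0.27, 1.14, 1.09, 2.06, 0.3])
0.5785 55 0.15 (4.2, [0.27, 1.12, 1.17, 2.15, 0.3])
0.5785 60 0.002 (0.0, [0.29, 1.09, 0.78, 1.71, 0.27])
0.5785 60 0.05 (0.0, [0.29, 1.06, 0.83, 1.8, 0.27])
0.5785 60 0.1 (0.0, [0.29, 1.03, 0.91, 1.9, 0.27])
0.5785 60 0.15 (0.0, [0.29, 1.03, 1.02, 2.02, 0.27])
0.505 55 0.002 (0.0, [0.51, 1.19, 0.95, 1.85, 0.34])
0.505 55 0.05 (0.0, [0.51, 1.16, 1.01, 1.93, 0.34])
0.505 55 0.1 (0.0, [0.51, 1.14, 1.1, 2.04, 0.34])
0.505 55 0.15 (2.8, [0.51, 1.13, 1.2, 2.15, 0.34])
0.505 60 0.002 (0.0, [0.53, 1.1, 0.79, 1.7, 0.3])
0.505 60 0.05 (0.0, [0.53, 1.06, 0.85, 1.79, 0.3])
0.505 60 0.1 (0.0, [0.53, 1.04, 0.92, 1.89, 0.3])
0.505 60 0.15 (0.0, [0.53, 1.03, 1.04, 2.01, 0.3])
```

View pics/t4.png

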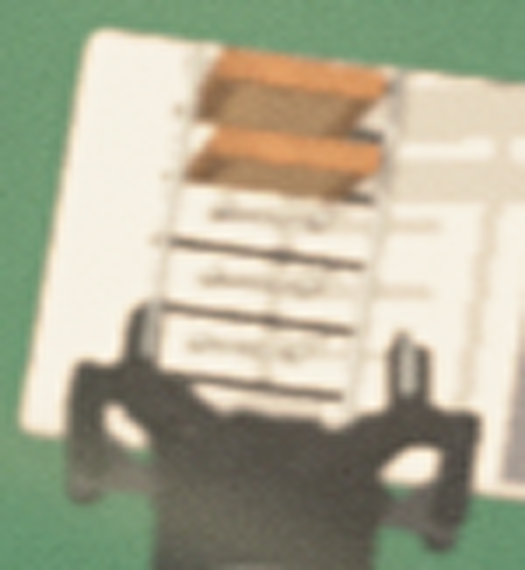

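Both boards stand in slots 5 and 4, at (290,70) and (280,150) in the crop. Next is the board at (578,263), with a 55° grasp.

```bash
python3 -m creep '[[[-8,30,-8],[0,0,0]],[[-8,50,-8],[0,0.05,0]],[[0,50,-4],[0,0.1,0]],[[0,55,0],[0,0.1,0]],[[0,55,0],[0,0.1,0]],[[0,55,0],[0,0.1,0]],[[0,45,0],[0,0.15,0.02]],[[0,20,0],[0,0.16,0.02]],[[0,0,0],[0,0.16,0.02]],[[0,0,0],[0,0.16,0.02]],[[0,0,0],[0,0.16,0.02]],[[0,0,0],[0,0,0]]]'; python3 pick.py 'pick(.5785,.2635,-15.7,0,z=.1,p=55)'
```

```text
clock: 33.35
eef_pos: [0.5818, 0.2308, 0.1958]
tool_rot: [0.124, 0.975, 0.021, -0.186]
ft_force: [-0.1, 0.2, -0.8]
grip_width: 0.0849
grasp_force: 0.0
33.35 [0.5818 0.2308 0.1958] [[-0.9, 0.249, -0.357], [0.233, 0.969, 0.087], [0.367, -0.005, -0.93]] [0.288 0.822 0.794 1.873 0.186 0.51 ] [-0.1  0.2 -0.8] 0.08485518307668144 0.0
shift [-35.7  31.1  88.7] turn [-0.015  0.235  0.017] shift after turn [-54.9  30.6  78.5]
[0.5900523  0.26025279 0.1       ]
```

```bash
python3 -m creep '[[[-8,7,20],[0,0,0]],[[-10,9,25],[0,0,0]],[[-10,9,25],[0,0,0]],[[-8,6,18],[0,0,0]],[[0,0,0],[-0.005,0.08,0.006]],[[0,0,0],[-0.005,0.08,0.006]],[[0,0,0],[-0.005,0.075,0.005]],[[0,0,0],[0,0,0]]]'; python3 pick.py 'pick(.5785,.2635,-15.7,0,z=.002,p=55)'
```

```text
clock: 34.35
eef_pos: [0.5902, 0.2611, 0.1078]
tool_rot: [0.129, 0.946, 0.043, -0.293]
ft_force: [0.1, -0.1, -0.8]
grip_width: 0.0848
grasp_force: 0.0
34.35 [0.5902 0.2611 0.1078] [[-0.795, 0.269, -0.544], [0.219, 0.963, 0.156], [0.566, 0.005, -0.824]] [0.276 1.124 1.082 2.057 0.303 0.463] [ 0.1 -0.1 -0.8] 0.08478755036181965 0.0
shift [-60.   -1.4  87.1] turn [0.003 0.009 0.005] shift after turn [-60.7  -0.9  86.6]
[0.5900523  0.26025279 0.002     ]
```

```bash
python3 -m creep '[[[-8,-1,12],[0,0,0]],[[-14,0,20],[0,0,0]],[[-14,0,20],[0,0,0]],[[-10,0,15],[0,0,0]],[[-6,0,8],[0,0,0]],[[-4,0,6],[0,0,0]],[[-3,0,4],[0,0,0]],[[-1,0,2],[0,0,0]],[[0,0,0],[0,0,0]]]'; python3 pick.py 'pick(.5785,.2635,-15.7,0,z=.001,p=55)'; python3 -m creep '[[[0,0,0],[0,0,0]],[[0,0,0],[0,0,0]],[[0,0,0],[0,0,0]],[[0,0,0],[0,0,0]]]' 55
```

```text
clock: 35.48
eef_pos: [0.5902, 0.2614, 0.0052]
tool_rot: [0.128, 0.947, 0.043, -0.293]
ft_force: [-0.0, -0.5, -1.2]
grip_width: 0.0852
grasp_force: 0.0
35.475 [0.5902 0.2614 0.0052] [[-0.796, 0.268, -0.543], [0.217, 0.963, 0.157], [0.565, 0.007, -0.825]] [0.276 1.172 0.921 1.847 0.304 0.462] [-0.  -0.5 -1.2] 0.085239032843629 0.0
shift [-2.5 -1.2  3.4] turn [0.004 0.01  0.006] shift after turn [-2.5 -1.1  3.3]
[0.5900523  0.26025279 0.001     ]
clock: 35.98
eef_pos: [0.5909, 0.2614, 0.0061]
tool_rot: [0.128, 0.947, 0.044, -0.292]
ft_force: [3.5, -1.2, 5.1]
grip_width: 0.0635
grasp_force: 66.2
```

The grip is shallow, so I reopen and go 4 mm lower.

```bash
python3 -m creep '[[[0,0,0],[0,0,0]],[[0,0,0],[0,0,0]],[[-2.5,-0.5,3.6],[0,0,0]],[[0,0,0],[0,0,0]]]' 85 && python3 -m creep '[[[0,0,0],[0,0,0]],[[0,0,0],[0,0,0]],[[0,0,0],[0,0,0]],[[0,0,0],[0,0,0]]]' 55 && python3 -m creep '[[[3,0,-4],[0,0,0]],[[8,0,-12],[0,0,0]],[[14,0,-20],[0,0,0]],[[20,0,-16],[0,-0.05,0]],[[20,0,-16],[0,-0.1,0]],[[25,0,-14],[0,-0.1,0]],[[25,0,-10],[0,-0.15,0]],[[0,0,0],[0,-0.15,0]],[[0,0,0],[0,0,0]]]'; python3 pick.py 'place(3,.068,.15,p2=35,b=.005)'
```

```text
clock: 36.48
eef_pos: [0.5894, 0.2608, -0.0002]
tool_rot: [0.128, 0.946, 0.043, -0.294]
ft_force: [-0.8, 0.8, 0.1]
grip_width: 0.0848
grasp_force: 0.0
clock: 36.98
eef_pos: [0.5903, 0.2609, 0.0011]
tool_rot: [0.128, 0.947, 0.044, -0.292]
ft_force: [1.8, -0.4, 1.7]
grip_width: 0.0641
grasp_force: 67.3
clock: 38.1
eef_pos: [0.5353, 0.2747, 0.1366]
tool_rot: [0.133, 0.991, 0.007, -0.026]
ft_force: [-1.0, 0.3, -0.1]
grip_width: 0.0642
grasp_force: 67.1
38.1 [0.5353 0.2747 0.1366] [[-0.963, 0.265, -0.049], [0.264, 0.964, 0.021], [0.053, 0.007, -0.999]] [0.454 0.521 0.168 1.253 0.04  0.721] [-1.   0.3 -0.1] 0.06419375972490354 67.05501794815063
shift [-136.  -380.4 -141.4] turn [-0.048 -1.011 -0.115] shift after turn [-163.1 -395.7    3.9]
[ 0.57244508 -0.13103905  0.268     ]
```

```bash
python3 -m creep '[[[-4,-15,-25],[0,0,0]],[[-10,-35,-35],[0,0,0]],[[-17,-50,-35],[0,0,0]],[[-18,-50,-25],[0,0,0]],[[-18,-50,-21],[0,0,0]],[[-18,-50,0],[0,0,0]],[[-18,-50,0],[0,0,0]],[[-18,-45,0],[0,0,0]],[[-15,-35,0],[0,0,0]],[[0,0,0],[0,0,0]]]' >/dev/null; python3 -m creep '[[[0,0,0],[-0.008,-0.145,-0.017]],[[0,0,0],[-0.008,-0.145,-0.017]],[[0,0,0],[-0.008,-0.145,-0.017]],[[0,0,0],[-0.008,-0.145,-0.017]],[[0,0,0],[-0.008,-0.145,-0.017]],[[0,0,0],[-0.008,-0.145,-0.017]],[[0,0,0],[-0.004,-0.14,-0.013]],[[0,0,0],[0,0,0]]]'; python3 pick.py 'place(3,.067,.12,p2=34.5,b=.006)'
```

```text
clock: 40.35
eef_pos: [0.5699, -0.129, 0.258]
tool_rot: [0.069, 0.887, -0.031, 0.455]
ft_force: [-0.1, 0.0, -1.9]
grip_width: 0.0637
grasp_force: 67.1
40.35 [ 0.5699 -0.129   0.258 ] [[-0.577, 0.15, 0.803], [0.094, 0.989, -0.117], [-0.811, 0.008, -0.584]] [-0.279 -0.112 -0.78  -0.039  0.109 -0.069] [-0.1  0.  -1.9] 0.06371238903665241 67.0836853981018
shift [14.8 -1.8 15.4] turn [ 0.003 -0.022 -0.008] shift after turn [15.1 -1.6 15.1]
[ 0.5734341  -0.13118686  0.237     ]
```

```bash
python3 -m creep '[[[0,0,0],[0.003,-0.022,-0.008]],[[7.5,-0.8,7.5],[0,0,0]],[[7.5,-0.8,7.5],[0,0,0]],[[12.4,0,8.5],[0,0,0]],[[12.4,0,8.5],[0,0,0]],[[12.4,0,8.5],[0,0,0]],[[12.4,0,8.5],[0,0,0]],[[8,0,5.6],[0,0,0]],[[0,0,0],[0,0,0]]]'; python3 pick.py 'place(3,.067,.0,p2=34.5,b=.006)'
```

```text
clock: 41.48
eef_pos: [0.5823, -0.1336, 0.1751]
tool_rot: [0.065, 0.88, -0.036, 0.47]
ft_force: [-0.6, -0.1, -0.8]
grip_width: 0.0648
grasp_force: 67.1
41.475 [ 0.5823 -0.1336  0.1751] [[-0.55, 0.148, 0.822], [0.08, 0.989, -0.124], [-0.831, -0.002, -0.556]] [-0.281  0.107 -0.92  -0.433  0.108 -0.076] [-0.6 -0.1 -0.8] 0.06478296587308861 67.08755493164062
shift [53.4  1.2 24.7] turn [-0.001  0.013  0.002] shift after turn [53.1  1.1 25.4]
[ 0.5734341  -0.13118686  0.117     ]
```

```bash
python3 -m creep '[[[5,1,-7.6],[0,0.013,0]],[[0,0,0],[0,0,0]],[[7,0,4.7],[0,0,0]],[[0,0,0],[0,0,0]]]'; python3 pick.py 'place(3,.067,.0,p2=34.5,b=.006)
p=vision.camera("scene");q=p["image"][120:250,150:290];cv2.imwrite("pics/s3.png",cv2.resize(q,None,fx=4,fy=4,interpolation=cv2.INTER_CUBIC))'
```

```text
clock: 41.98
eef_pos: [0.5697, -0.1306, 0.1652]
tool_rot: [0.065, 0.883, -0.036, 0.464]
ft_force: [-0.2, 0.8, -0.6]
grip_width: 0.0642
grasp_force: 67.1
41.975 [ 0.5697 -0.1306  0.1652] [[-0.561, 0.148, 0.815], [0.082, 0.989, -0.124], [-0.824, -0.003, -0.567]] [-0.281  0.105 -0.948 -0.447  0.107 -0.077] [-0.2  0.8 -0.6] 0.06417476115302288 67.10271835327148
shift [37.6  0.  30.4] turn [-0.002 -0.     0.002] shift after turn [37.6 -0.1 30.4]
[ 0.5734341  -0.13118686  0.117     ]
```

View pics/s3.png

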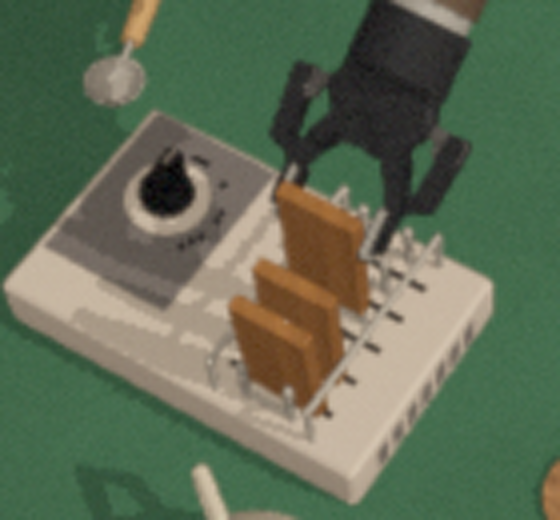

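The picture shows the third board (325,245) vertical above slot 3, clear of the two that are in. I lower it.

```bash
python3 -m creep '[[[-2,0,3],[0,0,0]],[[8,0,5.5],[0,0,0]],[[8,0,5.5],[0,0,0]],[[8,0,5.5],[0,0,0]],[[7,0,4.8],[0,0,0]],[[4,0,2.8],[0,0,0]],[[2,0,1.4],[0,0,0]],[[0,0,0],[0,0,0]]]'; python3 pick.py 'place(3,.067,.0,p2=34.5,b=.006)'
```

```text
clock: 43.02
eef_pos: [0.5741, -0.1314, 0.1213]
tool_rot: [0.065, 0.882, -0.036, 0.465]
ft_force: [0.3, 0.3, 0.1]
grip_width: 0.064
grasp_force: 67.1
43.025 [ 0.5741 -0.1314  0.1213] [[-0.559, 0.148, 0.816], [0.082, 0.989, -0.124], [-0.825, -0.003, -0.565]] [-0.28   0.252 -0.992 -0.639  0.106 -0.076] [0.3 0.3 0.1] 0.06403833988437489 67.10284352302551
shift [3.9 0.1 1.8] turn [-0.002  0.001  0.002] shift after turn [3.9 0.1 1.9]
[ 0.5734341  -0.13118686  0.117     ]
```

```bash
python3 -m creep '[[[1.5,0,1],[0,0,0]],[[1.2,0,0.8],[0,0,0]],[[0.8,0,0.6],[0,0,0]],[[0,0,0],[0,0,0]]]' && python3 -m creep '[[[0,0,0],[0,0,0]],[[0,0,0],[0,0,0]],[[0,0,0],[0,0,0]],[[0,0,0],[0,0,0]],[[0,0,-8],[0,0,0]],[[-8,0,-14],[0,0,0]],[[-16,0,-20],[0,0,0]],[[-20,0,-25],[0,0,0]],[[-15,0,-20],[0,0.05,0]],[[0,0,0],[0,0.1,0]],[[0,0,0],[0,0,0]]]' 85; python3 pick.py '
p=vision.camera("top")
for b in boards(p):print(*b)'
```

```text
clock: 43.52
eef_pos: [0.5752, -0.1317, 0.1187]
tool_rot: [0.065, 0.881, -0.036, 0.467]
ft_force: [-1.7, -0.3, 4.4]
grip_width: 0.0642
grasp_force: 67.4
clock: 44.9
eef_pos: [0.5379, -0.1259, 0.2187]
tool_rot: [0.067, 0.913, -0.032, 0.401]
ft_force: [0.3, 0.5, -0.5]
grip_width: 0.0846
grasp_force: 0.0
44.9 [ 0.5379 -0.1259  0.2187] [[-0.67, 0.148, 0.727], [0.098, 0.989, -0.112], [-0.736, -0.004, -0.677]] [-0.282 -0.112 -0.785  0.075  0.096 -0.093] [ 0.3  0.5 -0.5] 0.0845505256690134 0.0
[253. 197.] [600.9  97.6] [82. 81.] 0.5
[150. 228.] [505.  406.2] [ 68. 111.] -6.6
```

```bash
python3 -m creep '[[[0,30,0],[0,0,0]],[[12,50,-13],[0,0,0]],[[14,55,-15],[0,0,0]],[[14,55,-15],[0,0,0]],[[14,55,-15],[0,0,0]],[[14,55,-15],[0,0,0]],[[0,55,0],[0,0.1,0]],[[0,55,0],[0,0.1,0]],[[0,55,0],[0,0.15,0]],[[0,45,0],[0,0.15,0]],[[0,20,0],[0,0.15,0]],[[0,0,0],[0,0.15,0]]]'; python3 pick.py 'pick(.505,.4062,-6.7,0,z=.08,p=52)'
```

```text
clock: 46.45
eef_pos: [0.5157, 0.4155, 0.2104]
tool_rot: [0.073, 0.997, -0.002, 0.007]
ft_force: [1.1, -1.2, -0.5]
grip_width: 0.0849
grasp_force: 0.0
46.45 [0.5157 0.4155 0.2104] [[-0.989, 0.146, 0.014], [0.146, 0.989, -0.005], [-0.014, -0.003, -1.0]] [ 0.684  0.578  0.459  1.444 -0.012  0.831] [ 1.1 -1.2 -0.5] 0.08493817654559399 0.0
shift [ -0.9 -10.  130.4] turn [ 0.007  0.678 -0.03 ] shift after turn [-82.2 -10.4 101.3]
[0.51691805 0.40479995 0.08      ]
```

```bash
python3 -m creep '[[[0,-3,20],[0,0,0]],[[0,-4,40],[0,0,0]],[[0,-3,40],[0,0,0]],[[0,0,20],[0,0,0]],[[0,0,0],[0.002,0.17,-0.008]],[[0,0,0],[0.002,0.17,-0.008]],[[0,0,0],[0.002,0.17,-0.008]],[[0,0,0],[0.002,0.168,-0.008]],[[0,0,0],[0,0,0]]]'; python3 pick.py 'pick(.505,.4062,-6.7,0,z=.0005,p=52)'
```

```text
clock: 47.58
eef_pos: [0.5182, 0.4012, 0.0792]
tool_rot: [0.059, 0.948, 0.013, -0.312]
ft_force: [-0.7, -0.1, -1.9]
grip_width: 0.0851
grasp_force: 0.0
47.575 [0.5182 0.4012 0.0792] [[-0.799, 0.119, -0.59], [0.103, 0.993, 0.061], [0.593, -0.012, -0.805]] [0.502 1.184 1.121 2.053 0.344 0.529] [-0.7 -0.1 -1.9] 0.08511086589826106 0.0
shift [-45.2   4.4  64.4] turn [-0.008  0.029 -0.009] shift after turn [-47.1   3.4  63.1]
[5.16918048e-01 4.04799951e-01 5.00000000e-04]
```

```bash
python3 -m creep '[[[0,2,0],[-0.008,0.029,-0.009]],[[-8,1.4,11],[0,0,0]],[[-14,0,19],[0,0,0]],[[-10,0,14],[0,0,0]],[[-7,0,9],[0,0,0]],[[-4,0,5],[0,0,0]],[[-2,0,3],[0,0,0]],[[0,0,0],[0,0,0]]]'; python3 pick.py 'pick(.505,.4062,-6.7,0,z=.0005,p=52)'
```

```text
clock: 48.58
eef_pos: [0.5177, 0.408, 0.0178]
tool_rot: [0.053, 0.946, 0.023, -0.319]
ft_force: [-0.7, -0.4, -0.3]
grip_width: 0.0848
grasp_force: 0.0
48.575 [0.5177 0.408  0.0178] [[-0.791, 0.114, -0.601], [0.085, 0.993, 0.077], [0.606, 0.01, -0.795]] [0.502 1.232 1.059 1.95  0.365 0.509] [-0.7 -0.4 -0.3] 0.0847921760729778 0.0
shift [-10.1  -3.4  14. ] turn [0.006 0.012 0.008] shift after turn [-10.3  -3.2  13.9]
[5.16918048e-01 4.04799951e-01 5.00000000e-04]
```

```bash
python3 -m creep '[[[-4,-2,5],[0.006,0.012,0.008]],[[-3,-1,4],[0,0,0]],[[-3,0,4],[0,0,0]],[[-1,0,1.5],[0,0,0]],[[0,0,0],[0,0,0]]]'; python3 pick.py 'pick(.505,.4062,-6.7,0,z=.0005,p=52)'; python3 -m creep '[[[0,0,0],[0,0,0]],[[0,0,0],[0,0,0]],[[0,0,0],[0,0,0]],[[0,0,0],[0,0,0]]]' 55
```

```text
clock: 49.2
eef_pos: [0.5169, 0.405, -0.0006]
tool_rot: [0.055, 0.944, 0.019, -0.325]
ft_force: [-0.7, -1.0, 0.3]
grip_width: 0.085
grasp_force: 0.0
49.2 [ 0.5169  0.405  -0.0006] [[-0.782, 0.117, -0.612], [0.092, 0.993, 0.072], [0.616, -0.0, -0.788]] [0.499 1.259 1.063 1.944 0.364 0.509] [-0.7 -1.   0.3] 0.08504138499125607 0.0
shift [ 0.7 -0.2 -0.9] turn [-0.    -0.001 -0.   ] shift after turn [ 0.7 -0.2 -0.9]
[5.16918048e-01 4.04799951e-01 5.00000000e-04]
clock: 49.7
eef_pos: [0.5176, 0.4052, 0.0003]
tool_rot: [0.055, 0.944, 0.02, -0.324]
ft_force: [2.6, 0.3, 4.5]
grip_width: 0.0641
grasp_force: 68.2
```

```bash
python3 -m creep '[[[3,0,-4],[0,0,0]],[[8,0,-11],[0,0,0]],[[13,0,-18],[0,0,0]],[[20,0,-20],[0,-0.05,0]],[[22,0,-16],[0,-0.1,0]],[[25,0,-14],[0,-0.1,0]],[[25,0,-10],[0,-0.15,0]],[[0,-10,-20],[0,-0.15,0]],[[0,-30,-30],[0,0,0]],[[0,-50,-25],[0,0,0]],[[0,-50,-20],[0,0,0]],[[0,-55,0],[0,0,0]]]'; python3 pick.py 'place(2,.0677,.15,p2=38,b=.0067)'
```

```text
clock: 51.2
eef_pos: [0.4642, 0.2142, 0.2344]
tool_rot: [0.058, 0.997, 0.004, -0.055]
ft_force: [0.6, -0.4, -0.5]
grip_width: 0.0642
grasp_force: 67.2
51.2 [0.4642 0.2142 0.2344] [[-0.987, 0.116, -0.108], [0.115, 0.993, 0.015], [0.109, 0.002, -0.994]] [0.399 0.338 0.14  1.467 0.056 0.512] [ 0.6 -0.4 -0.5] 0.06421626827664619 67.15796113014221
shift [-112.8 -329.3  -46.7] turn [ 0.015 -1.017  0.03 ] shift after turn [-104.9 -325.4   80.2]
[ 0.5424779  -0.12656042  0.2677    ]
```

```bash
python3 -m creep '[[[-12,-40,-7],[0,0,0]],[[-17,-50,-8],[0,0,0]],[[-18,-50,-8],[0,0,0]],[[-18,-50,-8],[0,0,0]],[[-17,-50,-8],[0,0,0]],[[-16,-45,-6],[0,0,0]],[[-10,-30,-2],[0,0,0]],[[-5,-14,0],[0,0,0]],[[0,0,0],[0,0,0]]]' >/dev/null; python3 -m creep '[[[0,0,0],[0.002,-0.146,0.004]],[[0,0,0],[0.002,-0.146,0.004]],[[0,0,0],[0.002,-0.146,0.004]],[[0,0,0],[0.002,-0.146,0.004]],[[0,0,0],[0.002,-0.146,0.004]],[[0,0,0],[0.002,-0.146,0.004]],[[0,0,0],[0.002,-0.141,0.004]],[[0,0,0],[0,0,0]]]'; python3 pick.py 'place(2,.0677,.065,p2=38,b=.0067)'
```

```text
clock: 53.32
eef_pos: [0.536, -0.1223, 0.2581]
tool_rot: [0.065, 0.9, -0.031, 0.43]
ft_force: [-0.1, 0.0, -0.6]
grip_width: 0.0646
grasp_force: 67.2
53.325 [ 0.536  -0.1223  0.2581] [[-0.622, 0.144, 0.769], [0.091, 0.99, -0.112], [-0.777, 0.0, -0.629]] [-0.284 -0.188 -0.782  0.092  0.109 -0.088] [-0.1  0.  -0.6] 0.06458515216296527 67.16283917427063
shift [54.2 -3.3 52.9] turn [ 0.003 -0.017  0.002] shift after turn [55.1 -3.3 51.9]
[ 0.5424779  -0.12656042  0.1827    ]
```

```bash
python3 -m creep '[[[0,0,0],[0.003,-0.017,0.002]],[[7,-1,7],[0,0,0]],[[12,-1,11],[0,0,0]],[[12,-1,11],[0,0,0]],[[10,-0.3,10],[0,0,0]],[[7,0,6],[0,0,0]],[[0,0,0],[0,0,0]]]'; python3 pick.py 'place(2,.0677,.0,p2=38,b=.0067)'
```

```text
clock: 54.2
eef_pos: [0.5487, -0.13, 0.1994]
tool_rot: [0.067, 0.894, -0.034, 0.442]
ft_force: [-0.1, -0.3, -1.3]
grip_width: 0.0644
grasp_force: 67.2
54.2 [ 0.5487 -0.13    0.1994] [[-0.6, 0.15, 0.786], [0.089, 0.989, -0.12], [-0.795, -0.002, -0.607]] [-0.293 -0.043 -0.891 -0.191  0.112 -0.088] [-0.1 -0.3 -1.3] 0.06435327352520183 67.16029644012451
shift [69.   2.7 44.3] turn [-0.003  0.011  0.   ] shift after turn [68.4  2.5 45. ]
[ 0.5424779  -0.12656042  0.1177    ]
```

```bash
python3 -m creep '[[[4,2.4,-5.3],[-0.003,0.011,0]],[[8,0,6.2],[0,0,0]],[[8,0,6.2],[0,0,0]],[[6,0,4.6],[0,0,0]],[[0,0,0],[0,0,0]]]'; python3 pick.py 'place(2,.0677,.0,p2=38,b=.0067)'
```

```text
clock: 54.82
eef_pos: [0.5416, -0.1264, 0.1721]
tool_rot: [0.066, 0.896, -0.033, 0.438]
ft_force: [0.8, 0.1, -1.4]
grip_width: 0.0646
grasp_force: 67.2
54.825 [ 0.5416 -0.1264  0.1721] [[-0.608, 0.147, 0.78], [0.09, 0.989, -0.116], [-0.789, -0.0, -0.615]] [-0.29   0.006 -0.94  -0.279  0.112 -0.088] [ 0.8  0.1 -1.4] 0.06458748944701224 67.1812891960144
shift [42.3  0.  34.1] turn [0.    0.001 0.   ] shift after turn [42.3 -0.  34.1]
[ 0.5424779  -0.12656042  0.1177    ]
```

```bash
python3 -m creep '[[[6,0,5.5],[0,0,0]],[[8,0,6.4],[0,0,0]],[[8,0,6.4],[0,0,0]],[[8,0,6.4],[0,0,0]],[[6,0,4.7],[0,0,0]],[[3,0,2.3],[0,0,0]],[[1.5,0,1.2],[0,0,0]],[[0,0,0],[0,0,0]]]'; python3 pick.py 'place(2,.0677,.0,p2=38,b=.0067)'
```

```text
clock: 55.82
eef_pos: [0.5432, -0.1268, 0.1203]
tool_rot: [0.066, 0.896, -0.033, 0.438]
ft_force: [-0.0, -0.6, -0.7]
grip_width: 0.0643
grasp_force: 67.3
55.825 [ 0.5432 -0.1268  0.1203] [[-0.607, 0.148, 0.781], [0.09, 0.989, -0.117], [-0.789, -0.0, -0.614]] [-0.29   0.166 -1.009 -0.509  0.112 -0.088] [-0.  -0.6 -0.7] 0.06434839807911369 67.28544116020203
shift [2.5 0.1 1.1] turn [-0.     0.002  0.001] shift after turn [2.5 0.1 1.1]
[ 0.5424779  -0.12656042  0.1177    ]
```

Then the last few mm, release and clear upward.

```bash
python3 -m creep '[[[1.2,0,1],[0,0,0]],[[0.8,0,0.6],[0,0,0]],[[0.8,0,0.6],[0,0,0]],[[0,0,0],[0,0,0]]]' && python3 -m creep '[[[0,0,0],[0,0,0]],[[0,0,0],[0,0,0]],[[0,0,0],[0,0,0]],[[0,0,0],[0,0,0]],[[0,0,-8],[0,0,0]],[[-8,0,-14],[0,0,0]],[[-16,0,-20],[0,0,0]],[[-20,0,-25],[0,0,0]],[[-20,0,-20],[0,0.05,0]],[[-20,0,-10],[0,0.1,0]],[[0,0,0],[0,0,0]]]' 85; python3 pick.py '
go(np.array([.509,-.295,.2]),rot(np.array([0,0,-1.]),yd))
p=vision.camera("scene");q=p["image"][130:250,150:290];a=cv2.resize(q,None,fx=2.8,fy=2.8,interpolation=cv2.INTER_CUBIC)
p=vision.camera("top");b=cv2.resize(p["image"][165:260,295:420],(396,300),interpolation=cv2.INTER_CUBIC)
c=np.zeros((336,790,3),np.uint8);c[:336,:392]=a;c[:300,394:790]=b;cv2.imwrite("pics/all.png",c)'
```

```text
clock: 56.32
eef_pos: [0.5452, -0.1271, 0.1199]
tool_rot: [0.066, 0.894, -0.033, 0.441]
ft_force: [-2.7, 2.7, 8.8]
grip_width: 0.064
grasp_force: 67.9
clock: 57.7
eef_pos: [0.5223, -0.1239, 0.2483]
tool_rot: [0.068, 0.925, -0.028, 0.374]
ft_force: [1.2, 0.1, 0.1]
grip_width: 0.0847
grasp_force: 0.0
57.7 [ 0.5223 -0.1239  0.2483] [[-0.711, 0.147, 0.687], [0.105, 0.989, -0.104], [-0.695, -0.002, -0.719]] [-0.287 -0.178 -0.695  0.29   0.095 -0.101] [1.2 0.1 0.1] 0.08468840714877864 0.0
shift [  25.1 -171.1   43.3] turn [-0.001  0.768  0.001] shift after turn [ -12.1 -171.2   48.3]
```

View pics/all.png

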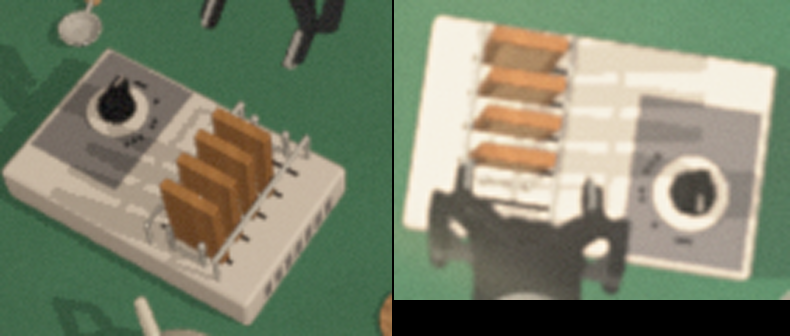

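All four boards stand upright in slots 2–5: in the left view around (190,220) to (240,145), and in the top view as four stripes. The dial is still off. I go to the dial.

```bash
python3 -m creep '[[[0,-25,0],[0,0,0]],[[4,-40,3],[0,0.1,0]],[[4,-45,3],[0,0.12,0]],[[4,-40,3],[0,0.14,0]],[[0,-21,0],[0,0.14,0]],[[0,0,0],[0,0.14,0]],[[0,0,0],[0,0.128,0]],[[0,0,0],[0,0,0]]]'; python3 pick.py 'go(np.array([.510,-.2955,.2]),rot(np.array([0,0,-1.]),yd))'
```

```text
clock: 58.8
eef_pos: [0.4906, -0.2912, 0.2235]
tool_rot: [0.073, 0.997, 0.002, -0.007]
ft_force: [-0.1, -0.5, -0.9]
grip_width: 0.0851
grasp_force: 0.0
58.8 [ 0.4906 -0.2912  0.2235] [[-0.989, 0.146, -0.013], [0.146, 0.989, 0.004], [0.014, 0.002, -1.0]] [-0.534  0.396  0.203  1.391 -0.003 -0.387] [-0.1 -0.5 -0.9] 0.08513988881256604 0.0
shift [-20.1  -1.4  23.2] turn [ 0.002 -0.014  0.001] shift after turn [-19.8  -1.4  23.5]
```

```bash
python3 -m creep '[[[-10,-1.4,10],[0,-0.014,0]],[[-10,0,20],[0,0,0]],[[0,0,35],[0,0,0]],[[0,0,35],[0,0,0]],[[0,0,27],[0,0,0]],[[0,0,15],[0,0,0]],[[0,0,8],[0,0,0]],[[0,0,3],[0,0,0]],[[0,0,0],[0,0,0]]]'; python3 pick.py 'go(np.array([.510,-.2955,.07]),rot(np.array([0,0,-1.]),yd))'
```

```text
clock: 59.92
eef_pos: [0.5109, -0.2965, 0.0757]
tool_rot: [0.074, 0.997, -0.001, 0.004]
ft_force: [0.5, 0.0, 0.9]
grip_width: 0.0854
grasp_force: 0.0
59.925 [ 0.5109 -0.2965  0.0757] [[-0.989, 0.148, 0.007], [0.148, 0.989, -0.002], [-0.007, -0.001, -1.0]] [-0.527  0.519 -0.003  1.041  0.002 -0.379] [0.5 0.  0.9] 0.08542666587610452 0.0
shift [1.1 0.9 5.7] turn [-0.001  0.007  0.   ] shift after turn [1.1 0.9 5.7]
```

```bash
python3 -m creep '[[[1,0.9,3],[0,0,0]],[[0,0,2],[0,0,0]],[[0,0,0],[0,0,0]]]' >/dev/null && python3 -m creep '[[[0,0,0],[0,0,0]],[[0,0,0],[0,0,0]],[[0,0,0],[0,0,0]],[[0,0,0],[0,0,0]],[[0,0,0],[0,0,0]],[[0,0,0],[0,0,0]],[[0,0,0],[0,0,0]]]' 0 && python3 -m creep '[[[0,0,0],[0,0,0.175]],[[0,0,0],[0,0,0.175]],[[0,0,0],[0,0,0.175]],[[0,0,0],[0,0,0.175]],[[0,0,0],[0,0,0.175]],[[0,0,0],[0,0,0.175]],[[0,0,0],[0,0,0.175]],[[0,0,0],[0,0,0.175]],[[0,0,0],[0,0,0]],[[0,0,0],[0,0,0]]]'; python3 pick.py 'print(np.degrees(np.arctan2(*R.from_quat(bot.get_obs()["tool_rot"]).as_matrix()[[1,0],0])))'
```

```text
clock: 61.18
eef_pos: [0.5096, -0.2958, 0.0702]
tool_rot: [0.074, 0.997, -0.001, 0.003]
ft_force: [-1.3, -3.3, 2.4]
grip_width: 0.0127
grasp_force: 61.1
clock: 62.42
eef_pos: [0.5103, -0.2953, 0.0701]
tool_rot: [0.698, 0.716, 0.002, 0.003]
ft_force: [1.7, -1.4, 1.4]
grip_width: 0.0127
grasp_force: 61.0
62.425 [ 0.5103 -0.2953  0.0701] [[-0.025, 1.0, 0.007], [1.0, 0.025, -0.002], [-0.002, 0.007, -1.0]] [-0.526  0.523 -0.013  1.028  0.002  1.02 ] [ 1.7 -1.4  1.4] 0.012718781445260983 61.01999044418335
91.44952111412043
```

Yaw is 91.4°, which is 1.40 rad on the dial. I release, retreat and verify.

```bash
python3 -m creep '[[[0,0,0],[0,0,0]],[[0,0,0],[0,0,0]],[[0,0,0],[0,0,0]],[[0,0,0],[0,0,0]],[[0,0,-10],[0,0,0]],[[0,0,-30],[0,0,0]],[[0,0,-50],[0,0,0]],[[0,0,-50],[0,0,0]],[[-50,0,0],[0,0,0]],[[-60,0,0],[0,0,0]],[[-60,0,0],[0,0,0]],[[-30,0,0],[0,0,0]]]' 85; python3 -m creep '[[[0,50,0],[0,0,0]],[[0,50,0],[0,0,0]],[[0,50,0],[0,0,0]],[[0,0,0],[0,0,0]]]' 2>/dev/null | head -2; python3 - <<'E'
from tgt import *
p=vision.camera("top");P=cloud(p);Z=P[...,2]
D=P[(Z>.085)&(Z<.1)&(P[...,1]<-.25)&(P[...,1]>-.34)&(P[...,0]>.46)&(P[...,0]<.56)]
if len(D)>4: print("bar",cv2.minAreaRect((D[:,:2]*1000).astype(np.float32)))
Q=P[(Z>.12)&(Z<.2)]-RC;X=Q@xd;Y=Q@yd
for n in range(2,6):
    m=(abs(X-(n-3)*.032)<.014)&(abs(Y)<.06);print(n,m.sum(),np.median(Q[m][:,2]),np.median(X[m]),np.percentile(Y[m],[2,98]))
for n in("top","scene"):
    p=vision.camera(n);cv2.imwrite(f"pics/{n}9.png",p["image"])
a=cv2.imread("pics/top9.png")[165:260,295:420]; b=cv2.imread("pics/top9.png")
c=np.zeros((600,800,3),np.uint8);c[:300,:395]=cv2.resize(a,(395,300),interpolation=cv2.INTER_CUBIC)
c[:300,400:]=cv2.resize(b,(400,300));c[300:,:400]=cv2.resize(cv2.imread("pics/scene9.png"),(400,300))
c[300:,405:800]=cv2.resize(cv2.imread("pics/scene9.png")[130:250,145:290],(395,300),interpolation=cv2.INTER_CUBIC)
cv2.imwrite("pics/fin.png",c)
E
```

```text
clock: 63.92
eef_pos: [0.5125, -0.4981, 0.2104]
tool_rot: [0.7, 0.714, 0.001, 0.003]
ft_force: [0.6, -0.3, 0.3]
grip_width: 0.085
grasp_force: 0.0
clock: 64.42
eef_pos: [0.6463, -0.4779, 0.1965]
bar ((512.3558959960938, -294.6906433105469), (11.686803817749023, 39.6528434753418), 0.6250454187393188)
2 166 0.15989074942141507 -0.029269318273747444 [-0.0294225   0.03391095]
3 172 0.15949247717200868 0.0008512094956266905 [-0.03011413  0.03332587]
4 183 0.15933172101624524 0.03266203115562854 [-0.02907053  0.03397393]
5 203 0.1587445479464864 0.06547331750941959 [-0.02660548  0.03662908]
```

View pics/fin.png

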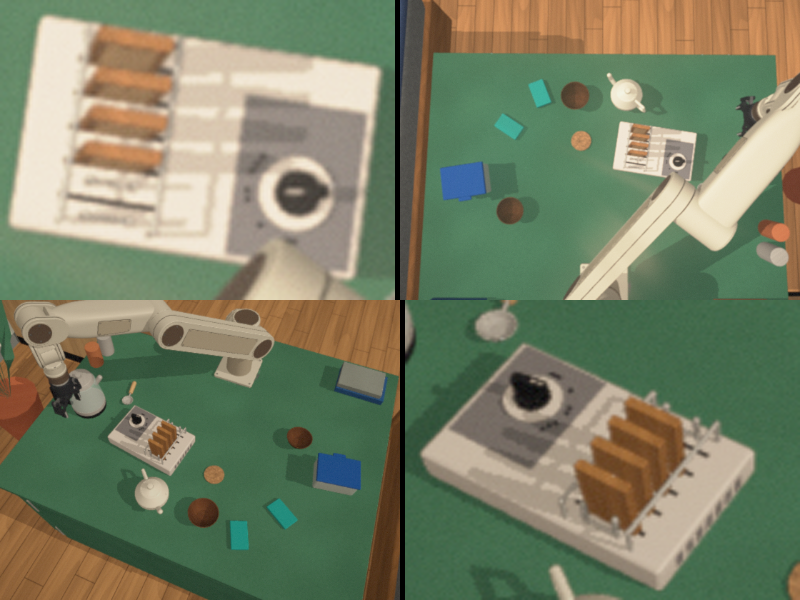

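Boards stand on the deck (tops at 0.160) and the dial is at two dots. Before handing in I check the kettle, since the gripper passed near it, and how well the boards are centred.

```bash
python3 -m creep '[[[60,0,-30],[0,0,0]],[[60,0,-30],[0,0,0]],[[60,0,0],[0,0,0]],[[50,-60,0],[0,0,0]],[[0,-60,0],[0,0,0]],[[0,-60,0],[0,0,0]],[[0,-60,0],[0,0,0]],[[0,-60,0],[0,0,0]],[[0,0,0],[0,0,0]]]'; python3 - <<'E'
from tgt import *
for n in("scene","top"):
    p=vision.camera(n);P=cloud(p);Q=P-RC;X=Q@xd;Y=Q@yd;Z=P[...,2]
    r=vision.place_of(p,"kettle");print(n,[(round(x["score"],2),np.round(x["position"])) for x in r[:2]])
    a=cv2.imread(f"pics/{n}0.png").astype(int);d=np.abs(a-p["image"]).max(2);cv2.imwrite(f"pics/d{n}.png",p["image"])
    for i in range(2,6):
        m=(abs(X-(i-3)*.032)<.014)&(abs(Y)<.06)&(Z>.15);print(i,np.round(np.percentile(Y[m],[2,98])*1000,1))
    for s in(-1,1):
        m=(abs(s*Y-.042)<.008)&(abs(X+.045)<.05)&(Z>.08)&(Z<.1);print("wire",s,m.sum(),np.round(np.median(Y[m])*1000,1))
a=cv2.imread("pics/scene0.png")[60:190,60:220];b=cv2.imread("pics/dscene.png")[60:190,60:220]
cv2.imwrite("pics/kettle.png",cv2.resize(np.hstack([a,b]),None,fx=2.4,fy=2.4))
E
```

```text
clock: 65.7
eef_pos: [0.3481, -0.2766, 0.2532]
tool_rot: [0.701, 0.713, 0.003, 0.014]
ft_force: [1.5, -0.3, 0.5]
grip_width: 0.0852
grasp_force: 0.0
scene [(0.77, array([129., 146.]))]
2 [-29.6  33.6]
3 [-30.6  32.5]
4 [-29.5  33.7]
5 [-26.1  36.4]
wire -1 13 -43.6
wire 1 62 39.7
top [(0.78, array([472., 236.]))]
2 [-29.7  33.3]
3 [-30.6  33. ]
4 [-29.2  33.4]
5 [-26.7  35.9]
wire -1 73 -42.9
wire 1 74 40.8
```

View pics/kettle.png

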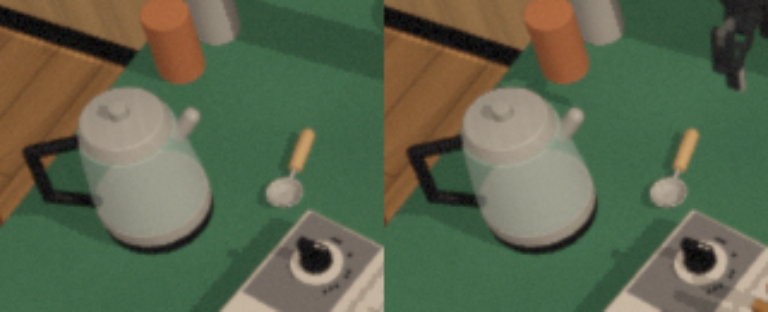

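The kettle has not moved. Board 5 sits about 5–6 mm off centre, near a side wire, so I will mend it in the proper order: dial off, recentre, dial back to two dots.

```bash
python3 -m creep '[[[-4,30,5],[0,0,0]],[[-6,45,15],[0,0,0]],[[-6,45,15],[0,0,0]],[[-4,30,12],[0,0,0]],[[-2,12,6],[0,0,0]],[[0,0,0],[0,0,0]]]' >/dev/null; python3 pick.py 't=np.radians(91.4);go(np.array([.5103,-.2953,.07]),rot(np.array([0,0,-1.]),np.array([np.sin(t),-np.cos(t),0])))'
```

```text
66.65 [ 0.5161 -0.2946  0.2   ] [[-0.024, 1.0, 0.019], [1.0, 0.024, -0.012], [-0.012, 0.019, -1.0]] [-5.180e-01  4.240e-01  1.830e-01  1.307e+00 -1.000e-03  1.029e+00] [-1.   0.1 -0. ] 0.08508847409120437 0.0
shift [  1.   -8.3 129.8] turn [ 0.019  0.012 -0.001] shift after turn [ -0.6  -5.8 130. ]
```

```bash
python3 -m creep '[[[0,0,0],[0.019,0.012,0]],[[0,-6,20],[0,0,0]],[[-0.6,0,35],[0,0,0]],[[0,0,35],[0,0,0]],[[0,0,22],[0,0,0]],[[0,0,12],[0,0,0]],[[0,0,6],[0,0,0]],[[0,0,0],[0,0,0]]]' && python3 -m creep '[[[0,0,0],[0,0,0]],[[0,0,0],[0,0,0]],[[0,0,0],[0,0,0]],[[0,0,0],[0,0,0]],[[0,0,0],[0,0,0]],[[0,0,0],[0,0,0]],[[0,0,0],[0,0,0]]]' 0 && python3 -m creep '[[[0,0,0],[0,0,-0.175]],[[0,0,0],[0,0,-0.175]],[[0,0,0],[0,0,-0.175]],[[0,0,0],[0,0,-0.175]],[[0,0,0],[0,0,-0.175]],[[0,0,0],[0,0,-0.175]],[[0,0,0],[0,0,-0.175]],[[0,0,0],[0,0,-0.175]],[[0,0,0],[0,0,-0.03]],[[0,0,0],[0,0,0.03]],[[0,0,0],[0,0,0]]]'
```

```text
clock: 67.65
eef_pos: [0.5099, -0.2961, 0.0716]
tool_rot: [0.699, 0.715, 0.0, 0.001]
ft_force: [0.7, -1.2, 0.4]
grip_width: 0.0849
grasp_force: 0.0
clock: 68.53
eef_pos: [0.5102, -0.2958, 0.0713]
tool_rot: [0.699, 0.715, 0.0, 0.001]
ft_force: [2.3, 2.4, 2.5]
grip_width: 0.0127
grasp_force: 61.4
clock: 69.9
eef_pos: [0.51, -0.2961, 0.0714]
tool_rot: [0.074, 0.997, -0.001, 0.001]
ft_force: [0.9, 0.1, 4.3]
grip_width: 0.013
grasp_force: 61.7
```

```bash
python3 -m creep '[[[0,0,0],[0,0,0]],[[0,0,0],[0,0,0]],[[0,0,0],[0,0,0]],[[0,0,0],[0,0,0]],[[0,0,-10],[0,0,0]],[[0,0,-40],[0,0,0]],[[0,0,-50],[0,0,0]],[[0,0,-50],[0,0,0]],[[-20,30,-20],[0,0,0]],[[-30,55,0],[0,0,0]],[[-30,55,0],[0,0,0]],[[-16,30,0],[0,0,0]]]' 85; python3 pick.py 'go(RC+.064*xd-.0026*yd+[0,0,.128],rot(np.array([0,0,-1.]),yd))'
```

```text
clock: 71.4
eef_pos: [0.6308, -0.1391, 0.2417]
tool_rot: [0.073, 0.997, -0.0, 0.001]
ft_force: [0.1, -0.1, -0.1]
grip_width: 0.0849
grasp_force: 0.0
71.4 [ 0.6308 -0.1391  0.2417] [[-0.989, 0.145, 0.003], [0.145, 0.989, -0.001], [-0.003, -0.001, -1.0]] [-0.217  0.54   0.476  1.503 -0.    -0.071] [ 0.1 -0.1 -0.1] 0.08487882810912174 0.0
shift [  0.2  -3.2 113.7] turn [-0.001  0.003  0.003] shift after turn [-1.000e-01 -3.300e+00  1.137e+02]
```

```bash
python3 -m creep '[[[0,-3.2,10],[0,0,0]],[[0,0,20],[0,0,0]],[[0,0,20],[0,0,0]],[[0,0,20],[0,0,0]],[[0,0,20],[0,0,0]],[[0,0,14],[0,0,0]],[[0,0,8],[0,0,0]],[[0,0,0],[0,0,0]]]' && python3 -m creep '[[[0,0,0],[0,0,0]],[[0,0,0],[0,0,0]],[[0,0,0],[0,0,0]],[[0,0,0],[0,0,0]],[[0,0,0],[0,0,0]]]' 62 && python3 -m creep '[[[0,0,0],[0,0,0]],[[0,0,0],[0,0,0]],[[0,0,0],[0,0,0]],[[0,0,0],[0,0,0]],[[0,0,-15],[0,0,0]],[[0,0,-35],[0,0,0]],[[0,0,-50],[0,0,0]],[[20,-20,-20],[0,0,0]],[[30,-55,0],[0,0,0]],[[30,-55,0],[0,0,0]],[[16,-37,0],[0,0,0]],[[0,0,0],[0,0,0]]]' 85; python3 - <<'E'
from tgt import *
p=vision.camera("top");P=cloud(p);Q=P-RC;X=Q@xd;Y=Q@yd;Z=P[...,2]
for i in range(2,6):
    m=(abs(X-(i-3)*.032)<.014)&(abs(Y)<.06)&(Z>.15)&(Z<.175);print(i,m.sum(),np.round(np.percentile(Y[m],[2,98])*1000,1),np.median(X[m]),np.median(Z[m]))
go(np.array([.510,-.2955,.07]),rot(np.array([0,0,-1.]),yd))
E
```

```text
clock: 72.4
eef_pos: [0.6279, -0.1456, 0.1281]
tool_rot: [0.074, 0.997, -0.0, -0.0]
ft_force: [0.1, -0.4, -0.1]
grip_width: 0.0854
grasp_force: 0.1
clock: 73.03
eef_pos: [0.6296, -0.1452, 0.1299]
tool_rot: [0.074, 0.997, -0.001, 0.002]
ft_force: [0.7, 1.8, 5.6]
grip_width: 0.0657
grasp_force: 65.8
clock: 74.53
eef_pos: [0.5078, -0.2985, 0.2506]
tool_rot: [0.077, 0.997, -0.001, 0.002]
ft_force: [1.1, -0.2, 0.3]
grip_width: 0.0852
grasp_force: 0.0
2 138 [-29.7  33.5] -0.02784050542198436 0.16047796956425475
3 137 [-30.5  33. ] 0.0024313605596680333 0.16079876788712455
4 144 [-28.9  33.3] 0.03447206771180408 0.16081774151825173
5 139 [-27.3  36.3] 0.06426544202679871 0.16059537261399923
shift [ -0.3   1.9 180.3] turn [-0.001  0.004 -0.003] shift after turn [ -0.9   1.7 180.3]
```

```bash
python3 - <<'E'
from tgt import *
im=[]
for n,(r0,r1,c0,c1) in(("top",(165,240,300,360)),("scene",(150,245,190,280))):
    p=vision.camera(n);z=7 if n=="top" else 4.2;q=cv2.resize(p["image"][r0:r1,c0:c1],None,fx=z,fy=z,interpolation=cv2.INTER_CUBIC)
    def dr(X,c):
        u=(w2pix(p,X)-[c0-.5,r0-.5])*z;cv2.circle(q,tuple(int(v) for v in u),2,c,-1)
    for i in range(2,6):
        for s in(-.033,.033): 
            for t in(-.007,.007): dr(RC+xd*((i-3)*.032+t)+yd*s+[0,0,.16],(255,0,0))
    for s in(-.042,.042):
        for t in(-.08,.08): dr(RC+xd*t+yd*s+[0,0,.092],(0,255,0))
    im.append(q)
h=max(a.shape[0] for a in im);c=np.zeros((h,sum(a.shape[1] for a in im),3),np.uint8);x=0
for a in im: c[:a.shape[0],x:x+a.shape[1]]=a;x+=a.shape[1]
print(c.shape);cv2.imwrite("pics/z.png",c)
E
```

```text
(525, 798, 3)
```

View pics/z.png

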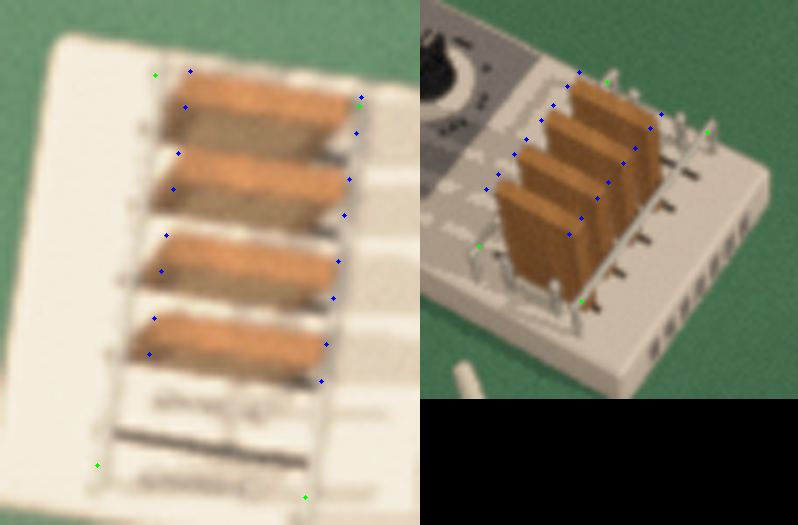

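The zoom shows the boards (tops at (270,95) to (240,340)) inside the side wires. Board 5 sits about 3 mm further left than the others, so I grip it, carry it 3 mm right and release.

```bash
python3 -m creep '[[[-16,37,0],[0,0,0]],[[-30,55,0],[0,0,0]],[[-30,55,0],[0,0,0]],[[-21,28,10],[0,0,0.003]],[[0,0,0],[0,0,0]]]' >/dev/null; python3 pick.py 'go(RC+.064*xd+.0*yd+[0,0,.13],rot(np.array([0,0,-1.]),yd))'
```

```text
75.3 [ 0.6325 -0.1327  0.2373] [[-0.99, 0.144, -0.0], [0.144, 0.99, -0.0], [0.0, -0.0, -1.0]] [-0.207  0.544  0.471  1.498 -0.    -0.063] [ 0.1 -0.7 -0.1] 0.08463929929796332 0.0
shift [  0.6  -7.2 107.3] turn [-0.    -0.     0.004] shift after turn [  0.6  -7.3 107.3]
```

```bash
python3 -m creep '[[[0.6,-6,10],[0,0,0]],[[0,0,20],[0,0,0]],[[0,0,20],[0,0,0]],[[0,0,20],[0,0,0]],[[0,0,18],[0,0,0]],[[0,0,12],[0,0,0]],[[0,0,6],[0,0,0]],[[0,0,0],[0,0,0]]]' && python3 -m creep '[[[0,0,0],[0,0,0]],[[0,0,0],[0,0,0]],[[0,0,0],[0,0,0]],[[0,0,0],[0,0,0]],[[0,0,0],[0,0,0]],[[0,-1.5,0],[0,0,0]],[[0,-1.5,0],[0,0,0]],[[0,0,0],[0,0,0]]]' 62 && python3 -m creep '[[[0,0,0],[0,0,0]],[[0,0,0],[0,0,0]],[[0,0,0],[0,0,0]],[[0,0,0],[0,0,0]],[[0,0,-15],[0,0,0]],[[0,0,-35],[0,0,0]],[[0,0,-50],[0,0,0]],[[20,-20,-20],[0,0,0]],[[30,-55,0],[0,0,0]],[[30,-55,0],[0,0,0]],[[16,-37,0],[0,0,0]],[[0,0,0],[0,0,0]]]' 85; python3 - <<'E'
from tgt import *
p=vision.camera("top");P=cloud(p);Q=P-RC;X=Q@xd;Y=Q@yd;Z=P[...,2]
for i in range(2,6):
    m=(abs(X-(i-3)*.032)<.014)&(abs(Y)<.06)&(Z>.15)&(Z<.175);print(i,m.sum(),np.round(np.percentile(Y[m],[2,98])*1000,1),np.median(X[m]),np.median(Z[m]))
go(np.array([.510,-.2955,.075]),rot(np.array([0,0,-1.]),yd))
E
```

```text
clock: 76.3
eef_pos: [0.6294, -0.1436, 0.1329]
tool_rot: [0.076, 0.997, -0.001, 0.001]
ft_force: [-0.1, 0.1, 1.3]
grip_width: 0.0849
grasp_force: 0.0
clock: 77.3
eef_pos: [0.6304, -0.1449, 0.1346]
tool_rot: [0.075, 0.997, 0.001, 0.003]
ft_force: [1.2, 3.6, 6.5]
grip_width: 0.065
grasp_force: 66.3
clock: 78.8
eef_pos: [0.5076, -0.2992, 0.2545]
tool_rot: [0.078, 0.997, -0.001, 0.002]
ft_force: [-0.1, -0.2, 0.5]
grip_width: 0.0848
grasp_force: 0.0
2 138 [-29.7  33.2] -0.027788901423718405 0.1608161573728985
3 139 [-30.2  32.8] 0.002272700328594374 0.16080108168957488
4 137 [-29.2  33.2] 0.03467357906054321 0.1608657757205346
5 137 [-27.8  33.8] 0.06460156661316344 0.1609809709154057
shift [ -0.5   2.7 179.3] turn [-0.001  0.003 -0.006] shift after turn [ -1.1   2.4 179.3]
```

All four boards are now within about 1.5 mm of each other across the rack and still upright. I set the dial.

```bash
python3 -m creep '[[[-1,2.4,15],[0,0,-0.006]],[[0,0,35],[0,0,0]],[[0,0,40],[0,0,0]],[[0,0,40],[0,0,0]],[[0,0,28],[0,0,0]],[[0,0,15],[0,0,0]],[[0,0,8],[0,0,0]],[[0,0,2],[0,0,0]],[[0,0,0],[0,0,0]]]' && python3 -m creep '[[[0,0,0],[0,0,0]],[[0,0,0],[0,0,0]],[[0,0,0],[0,0,0]],[[0,0,0],[0,0,0]],[[0,0,0],[0,0,0]],[[0,0,0],[0,0,0]],[[0,0,0],[0,0,0]]]' 0 && python3 -m creep '[[[0,0,0],[0,0,0.175]],[[0,0,0],[0,0,0.175]],[[0,0,0],[0,0,0.175]],[[0,0,0],[0,0,0.175]],[[0,0,0],[0,0,0.175]],[[0,0,0],[0,0,0.175]],[[0,0,0],[0,0,0.175]],[[0,0,0],[0,0,0.175]],[[0,0,0],[0,0,0]],[[0,0,0],[0,0,0]]]'; python3 pick.py 'print(np.degrees(np.arctan2(*R.from_quat(bot.get_obs()["tool_rot"]).as_matrix()[[1,0],0])))'
```

```text
clock: 79.97
eef_pos: [0.5115, -0.2948, 0.0709]
tool_rot: [0.072, 0.997, -0.001, 0.002]
ft_force: [-0.1, 1.3, 0.3]
grip_width: 0.0849
grasp_force: 0.0
clock: 80.85
eef_pos: [0.5106, -0.296, 0.0704]
tool_rot: [0.073, 0.997, -0.002, 0.001]
ft_force: [-2.6, -4.4, 1.7]
grip_width: 0.0129
grasp_force: 61.3
clock: 82.1
eef_pos: [0.5105, -0.2962, 0.0704]
tool_rot: [0.698, 0.716, -0.001, 0.002]
ft_force: [-2.7, -5.3, 1.7]
grip_width: 0.0129
grasp_force: 61.2
82.1 [ 0.5105 -0.2962  0.0704] [[-0.024, 1.0, 0.001], [1.0, 0.024, -0.004], [-0.004, 0.001, -1.0]] [-0.524  0.526 -0.007  1.034 -0.003  1.022] [-2.7 -5.3  1.7] 0.01290603371182345 61.235618591308594
91.39240063157374
```

```bash
python3 -m creep '[[[0,0,0],[0,0,0]],[[0,0,0],[0,0,0]],[[0,0,0],[0,0,0]],[[0,0,0],[0,0,0]],[[0,0,-10],[0,0,0]],[[0,0,-30],[0,0,0]],[[0,0,-50],[0,0,0]],[[0,0,-50],[0,0,0]],[[0,-50,0],[0,0,0]],[[0,-50,0],[0,0,0]],[[0,0,0],[0,0,0]],[[0,0,0],[0,0,0]]]' 85; python3 - <<'E'
from tgt import *
p=vision.camera("top");P=cloud(p);Q=P-RC;X=Q@xd;Y=Q@yd;Z=P[...,2]
for i in range(2,6):
    m=(abs(X-(i-3)*.032)<.014)&(abs(Y)<.06)&(Z>.15)&(Z<.175);print(i,m.sum(),np.round(np.percentile(Y[m],[2,98])*1000,1),np.median(X[m]),np.median(Z[m]))
p=vision.camera("scene");a=p["image"][130:250,145:290];cv2.imwrite("pics/end.png",cv2.resize(a,None,fx=4.5,fy=4.5,interpolation=cv2.INTER_CUBIC))
E
```

```text
clock: 83.6
eef_pos: [0.4113, -0.2973, 0.2108]
tool_rot: [0.698, 0.716, 0.0, 0.002]
ft_force: [0.3, 0.1, -0.1]
grip_width: 0.0851
grasp_force: 0.0
2 139 [-29.8  33.2] -0.028015198638864036 0.16073044989238808
3 136 [-30.4  32.7] 0.0025912129203026577 0.16061216150774754
4 139 [-29.   32.3] 0.03473011400298446 0.16076684635741215
5 138 [-27.9  33.8] 0.0647762082135884 0.16050558385006097
```

View pics/end.png

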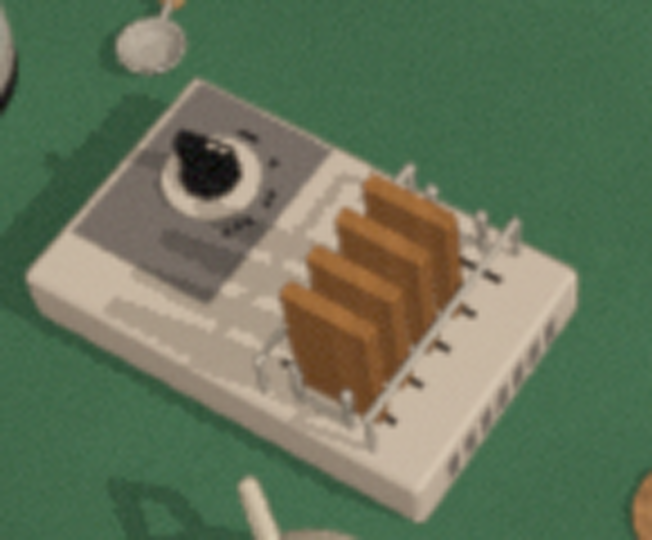

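The picture shows four boards upright in slots 2–5, at (335,340) to (415,230). The white line on the dial (215,150) points to the two-dot mark (270,200), and the robot is clear.

```bash
python3 -c "
from workcell import workorder
print(workorder.job_done())"
```

```text
the job is handed in; nothing more can be done
None
```

The job is handed in: the dryer was switched off first, all four wooden boards stand on the deck in slots 2–5, and the dial is on two dots (I switched it off and on once more to re-centre the slot 5 board); I did not touch the turquoise boards, coaster or other things.

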